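# Mark a flange in the drop-front punch fixture

### The arm

A 6-joint arm with a two-finger parallel gripper is mounted at the origin on the work surface. World frame = base frame: x ahead of the robot, y to its left, z up, the work surface at z = 0. Lengths are in m, angles in rad, forces in N, time in s.
With the tool pointing down it reaches from about 0.375 to 0.975 m from the base axis. Payload 3.8 kg.
Tool frame: the origin (TCP) lies on the mounting face of the last link; the fingertips stand 166 mm ahead of it and the grasp point (between the pads) lies 147 mm ahead of it; z points along the fingers, y is the line along which they close (so a half turn about z gives the same grasp; the last joint's range is limited). The gripper opens to 88 mm and grips with 3 to 60 N. Pads are 18 mm wide; open, the fingers measure 123 mm over their backs; the gripper's body (75 mm by 187 mm) begins 45 mm behind the grasp point.
Start: joints at [1.108, 0.264, 1.604, -0, 1.274, -0.037], TCP at [0.279, 0.615, 0.405] pointing down, gripper open.
Joint ranges: [-2.63, 2.63], [-0.94, 2.18], [0.31, 2.57], [-1.31, 4.45], [0, 2.66], [-2.55, 2.55]. Speed limits (rad/s): [2.57, 2.57, 3.14, 3.14, 3.14, 3.14].

### API

Orientations are given as a rotation vector (axis times angle).
In Python, from plant import bot gives the robot as it stands.
- The arm moves only by the tool apply_moves, never from a script. Its argument "deltas" is a list that holds one entry, the list of rows, each a list of 7 numbers: the finger opening in mm, from 0 to 88.1, then the shift along the tool's x, y, z as a fraction of full scale, then the turn, a rotation vector about the tool's x, y, z as a fraction of full scale. A call has 1 to 12 rows; each row is the pose to reach, as a shift and turn from the pose commanded when the call began, along the tool's axes at that moment, turning the shorter way round; what a row does not reach only later rows make up. Full scale, the value 1, is 0.25 m for a shift and 180 degrees for a turn. A row lasts 1/12 s, in which the tool goes at most 41.7 mm and 7.16 degrees, less where a joint would pass 70% of its speed; a pose out of reach is approached as far as the arm can. A call with a number of a shift or a turn outside -1 to 1 is refused whole. A call with a gripper value outside its range is refused whole. The fingers move at their own pace and stop on an object; "force" is the grip in N (left out, the last holds). Time passes only in rows, so rows that repeat a pose let the fingers close. It gives the time, the measured TCP pose, the force, the opening and the grip force at its end, in the units of the state.
- bot.state(): the state, without advancing time (a new reading comes with each control period).
- bot.read_camera(name): name is "scene" or "top"; returns (picture, depth): 400x640x3 uint8, blue, green, red; 400x640 float32, m along the optical axis (not along the pixel's ray), 0 where there is no reading.
- bot.camera_model(name): a dict with "intrinsics" (3x3 intrinsics, pixels), "rvec" (rotation vector, rad) and "tvec" (3), from world to camera coordinates, as OpenCV has them. Camera axes: x right, y down, z forward; pixel columns grow to the right and rows downward; lengths in m; the calibration is good to about 2 mm. A picture is of the moment at which its call begins. camera_model takes no time and is no camera call.
- bot.hand_in(): hands the job in; it is judged then, once.
The state is a dict: "t": time; "qpos": joint angles; "qd": joint speeds; "joint_torque": joint torques, N m; "position": TCP position; "eef_rot": TCP orientation; "ft_force": force on the tool from outside, world axes, zero at the start; "ft_torque": the same for the moment, N m; "finger_gap": finger opening in m; "gripper_force": force on a finger pad.
Only numpy, scipy, OpenCV 4.12 (cv2) and the standard library are available. Lean on these libraries where they do the work, as an engineer would, in place of code of your own. Each camera call takes 0.05 s, during which the arm holds its last target. There are 200 camera calls.

### The job

Mark the flange: swing the fixture's front guard fully down, push the flange fully back against the rear stop while the guard is down, and swing the guard fully up shut again. Then pick up the mallet, knock the sprung punch down with a quick blow of the mallet's head, and put the mallet back on the bench, leaving the flange at its stop and the guard shut. Work the punch with nothing but the mallet head, and leave the brass elbow, the pipe stub and the carton where they are.

Things in the scene. Friction and masses are not known exactly. Their poses are not given: they have to be found in the camera images.
- fixture: Marking fixture on the bench: grey block 215 long (x) x 170 wide (y) x 60 mm high; its top is the chamber floor. Origin on the bench under the middle of the block's front edge, where the guard is hinged; x runs from guard to rear stop, y across, z up. Side cheeks, 126 mm apart inside, reach 105 mm above the bench. The chamber is open above between guard and bridge.
- stop (a point): Middle of the top front edge of the rear stop: a dark steel bar across the chamber, front face at fixture x = 175 mm, from z = 60 to 90 mm.
- bridge (a point): Centre of the top of the bridge: a dark steel beam across the fixture that carries the punch, from x = 116 to 144 mm and z = 160 to 187 mm in the fixture's frame, on posts at both sides.
- guard (a joint): Swing of the front guard about its lower edge, rad: 0 upright and shut, 1.57 flat down towards the robot (its inner face then level with the chamber floor). A stiff friction hinge: it stays wherever it is left; about 4 N at the bar moves it. It may start a little ajar.
- guard_hinge (a point): Middle of the guard's hinge axis, at fixture x = -5, z = 55 mm; the axis runs along the fixture's y.
- guard_bar (a point): Middle of the guard's pull bar: round steel, 12 mm thick, 130 mm long along the fixture's y, 125 mm from the hinge axis in the plane of the guard, 180 mm above the bench when shut and 55 mm when down. It stands above the guard plate (aluminium, 166 wide, 10 mm thick, ending 85 mm from the hinge) on arms at y = +-55 mm; open slot of 34 mm between plate and bar.
- punch (a joint): Downward stroke of the sprung punch, m: 0 at rest (up), 0.018 fully down. It springs back by itself; needs about 4 N to start and 9 N fully down.
- punch_top (a point): Centre of the top of the punch's round steel head, 34 mm across, above the bridge at fixture x = 130, y = 0; 230 mm above the bench at rest.
- flange: Aluminium blind flange lying flat on the chamber floor: disc 110 mm in diameter and 16 mm thick with a central boss 60 mm in diameter and 10 mm high on top; about 0.55 kg. Origin at the centre of its underside. It starts short of the rear stop; when fully back its centre is at fixture x = 120 mm.
- mallet: Mallet standing on its head: upright black rubber cylinder 56 mm across, 90 mm high, with a level wooden handle 24 mm wide and 28 mm high running out of its side to the mallet's own -x, 25 to 205 mm from the head's axis, its middle 45 mm above the lower face; 0.5 kg, balanced about 11 mm from the head's axis. Origin at the centre of the lower face.
- mallet_head (a point): Centre of the mallet's head, 45 mm above its lower face.
- elbow: Bystander: brass pipe elbow, standing upright, about 56 x 80 mm and 88 mm high. Origin at the centre of its foot.
- stub: Bystander: upright aluminium pipe stub 76 mm in diameter and 120 mm high. Origin at the centre of its foot.
- carton: Bystander: closed cardboard carton 100 x 120 x 90 mm high. Origin at the centre of its underside.
Not all that is in view belongs to the job. Several things have the shape of the mallet; the one meant has the colours described above.

How it is judged:
By the outcome, as a careful person would: the job done as asked, in the order asked, and still so for the second after the job is handed in, with the robot touching nothing.
It also fails if it takes over 72 s, if anything falls off the work surface, if the arm or the gripper's body presses on something with over 40 N, if the wrist force passes 120 N, or if a joint passes its speed limit or range.

## Working session

There is one attempt and no reset: what is moved stays moved. The work goes in short steps, Python scripts to look and compute and a tool call to move; the robot and the scene stay as the last step left them, time stands still between calls to the robot, and variables do not carry over. Pictures are saved under pics/ and viewed, at most 12 in all, crops included, and the job is handed in when it is done.

Besides the shell and the picture viewer there is one more tool, called after "Request:" by a JSON object that holds its "fn" and its "kwargs". apply_moves: Moves the arm, as the interface text tells. Its arguments: {"type":"object","properties":{"deltas":{"type":"array","items":{"type":"array","items":{"type":"array","items":{"type":"number"}}}},"force":{"type":"number"}},"required":["deltas"]}

```bash
ls; mkdir -p pics
python3 - <<'E'
from plant import bot
import cv2,numpy as np
s=bot.state()
for k in s: print(k,s[k])
for n in("scene","top"):
    im,d=bot.read_camera(n); cv2.imwrite(f"pics/{n}0.png",im); np.savez(f"{n}0.npz",im=im,d=d)
    print(n,bot.camera_model(n))
E
```

```text
pics
t 0.0
qpos [ 1.10810541e+00  2.64726014e-01  1.60539857e+00 -1.24342922e-05
  1.27368804e+00 -3.68957463e-02]
qd [ 0.00159663  0.0006815   0.0016229   0.00185807  0.0012955  -0.00017524]
joint_torque [ 3.61225757e-03 -5.02087355e+01 -3.56889975e+01  7.31064496e-02
  2.91962572e-02 -1.19680208e-04]
position [0.27864819 0.61441206 0.40339261]
eef_rot [-0.66367685 -3.07013852  0.00338293]
ft_force [-0.59035193 -0.50365038  0.18664348]
ft_torque [0.02961875 0.01111224 0.01830976]
gripper_force 0.0
finger_gap 0.08813170090565146
scene {'intrinsics': array([[370.49879973,   0.        , 318.9065976 ],
       [  0.        , 370.49879973, 196.10661033],
       [  0.        ,   0.        ,   1.        ]]), 'rvec': array([ 1.57175397,  2.0152914 , -0.84029071]), 'tvec': array([ 0.05307401, -0.29958356,  1.61058967])}
top {'intrinsics': array([[419.52782763,   0.        , 315.44813027],
       [  0.        , 419.52782763, 203.71216356],
       [  0.        ,   0.        ,   1.        ]]), 'rvec': array([ 2.20328847, -2.15214695,  0.07848207]), 'tvec': array([0.10212264, 0.54940302, 1.56550161])}
```

View pics/scene0.png

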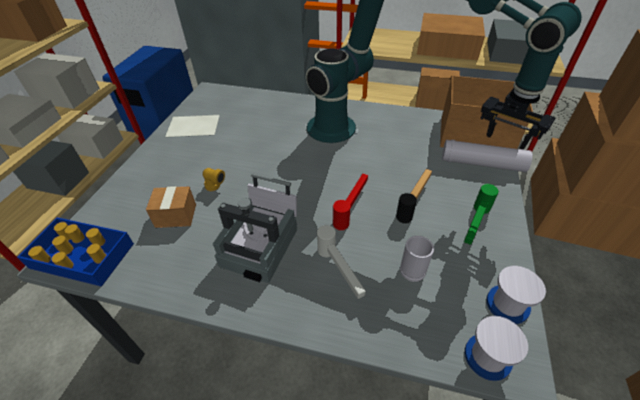

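View pics/top0.png

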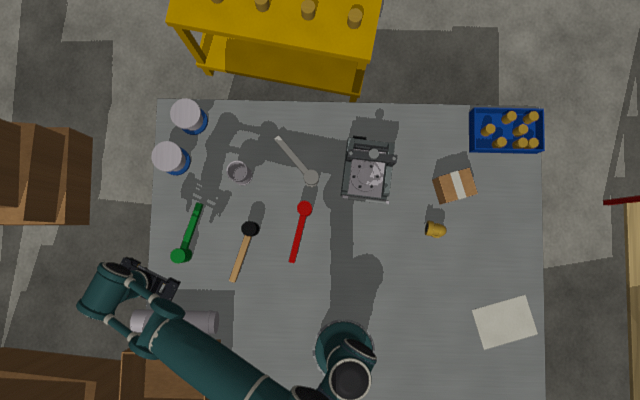

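The views show the fixture at top (368,165) and scene (255,235). The mallet candidates are:
- red: top (305,210), scene (342,215)
- black head with wooden handle: top (250,229), scene (406,207)
- green: top (180,255), scene (485,195)
- grey: top (311,177), scene (326,240)

The description fits the black-headed one. I'll check that in a close crop and measure.

```bash
cat > h.py <<'E'
import numpy as np,cv2
from plant import bot
from scipy.spatial.transform import Rotation as R
def cloud(n,d):
    m=bot.camera_model(n);K=m["intrinsics"];Rm=R.from_rotvec(np.ravel(m["rvec"])).as_matrix()
    v,u=np.mgrid[:d.shape[0],:d.shape[1]]
    p=np.stack([(u-K[0,2])/K[0,0]*d,(v-K[1,2])/K[1,1]*d,d],-1)
    w=(p-np.ravel(m["tvec"]))@Rm
    w[d<=0]=np.nan
    return w
def proj(n,P):
    m=bot.camera_model(n)
    return cv2.projectPoints(np.array(P,float).reshape(-1,3),m["rvec"],m["tvec"],m["intrinsics"],None)[0][:,0]
def look(n):
    im,d=bot.read_camera(n); return im,cloud(n,d)
E
python3 - <<'E'
from h import *
out=[]
C={}
for n in("scene","top"):
    z=np.load(n+"0.npz");C[n]=(z["im"],cloud(n,z["d"]))
def crop(n,x,y,w,h,f): return cv2.resize(C[n][0][y:y+h,x:x+w],None,fx=f,fy=f,interpolation=cv2.INTER_CUBIC)
a=crop("scene",205,165,100,125,4);b=crop("top",335,125,70,87.5.__int__(),1)
b=crop("top",332,122,75,93,1);b=cv2.resize(b,(400,500),interpolation=cv2.INTER_CUBIC)
cv2.imwrite("pics/fix.png",np.hstack([a,b]))
a=crop("scene",385,160,60,70,1);a=cv2.resize(a,(390,455));b=cv2.resize(crop("top",220,210,60,70,1),(390,455))
cv2.imwrite("pics/mal.png",np.hstack([a,b]))
# mallet: black and wood pixels
for n,(x,y,w,h) in {"top":(222,215,45,72),"scene":(393,165,45,60)}.items():
    im,W=C[n];I=im[y:y+h,x:x+w].astype(int);P=W[y:y+h,x:x+w]
    blk=(I.max(-1)<60)&(P[...,2]>.02);wd=(I[...,2]-I[...,0]>50)&(P[...,2]>.02)
    for nm,m in(("blk",blk),("wood",wd)):
        q=P[m];print(n,nm,m.sum(),"min",np.nanmin(q,0).round(3),"max",np.nanmax(q,0).round(3),"med",np.nanmedian(q,0).round(3))
    t=blk&(P[...,2]>.082);print(" headtop",t.sum(),P[t].mean(0),(P[t].min(0)+P[t].max(0))/2)
    t=wd&(P[...,2]>.045);q=P[t][:,:2];c=q.mean(0);u,s,vt=np.linalg.svd(q-c);print(" handle c",c,"dir",vt[0],"heights",np.percentile(P[t][:,2],[10,50,90]))
# fixture cloud in top: height classes
im,W=C["top"]
P=W[125:210,335:405]
for lo,hi in((.05,.07),(.07,.084),(.084,.093),(.1,.11),(.17,.2),(.21,.25)):
    m=(P[...,2]>lo)&(P[...,2]<hi);q=P[m]
    if m.sum()>3:
        r=cv2.minAreaRect(q[:,:2].astype(np.float32));print(lo,hi,m.sum(),q.min(0).round(3),q.max(0).round(3),"mean",q.mean(0).round(4),r)
E
```

```text
top blk 215 min [0.419 0.326 0.021] max [0.474 0.381 0.098] med [0.448 0.349 0.089]
top wood 294 min [0.253 0.352 0.05 ] max [0.423 0.424 0.067] med [0.335 0.388 0.059]
 headtop 176 [0.44747653 0.35363545 0.09043564] [0.44797251 0.35392202 0.09079734]
 handle c [0.33654984 0.38847785] dir [-0.9539013  0.3001205] heights [0.05424159 0.05864239 0.06319909]
scene blk 405 min [0.388 0.328 0.02 ] max [0.478 0.385 0.094] med [0.467 0.354 0.078]
scene wood 205 min [0.254 0.365 0.041] max [0.396 0.423 0.061] med [0.328 0.394 0.057]
 headtop 190 [0.45173794 0.3538694  0.08779116] [0.44793076 0.35488568 0.0879249 ]
 handle c [0.32606055 0.39413782] dir [ 0.95505626 -0.29642459] heights [0.05352445 0.05656824 0.05865953]
0.05 0.07 794 [ 0.567 -0.147  0.05 ] [0.793 0.021 0.07 ] mean [ 0.6618 -0.0748  0.0613] ((0.6805349588394165, -0.0672958493232727), (0.16792920231819153, 0.2208263874053955), 87.20532989501953)
0.07 0.084 580 [ 0.565 -0.144  0.07 ] [0.77  0.019 0.084] mean [ 0.6523 -0.0672  0.0775] ((0.6672892570495605, -0.06343463808298111), (0.1620320826768875, 0.20121069252490997), 88.38677978515625)
0.084 0.093 296 [ 0.567 -0.146  0.084] [0.771 0.019 0.093] mean [ 0.6909 -0.0719  0.0883] ((0.6690110564231873, -0.06307461857795715), (0.16443651914596558, 0.20393787324428558), 89.72744750976562)
0.1 0.11 448 [ 0.565 -0.165  0.1  ] [0.786 0.02  0.11 ] mean [ 0.6684 -0.0699  0.1053] ((0.6724522709846497, -0.07217364013195038), (0.17035223543643951, 0.21115601062774658), 84.18296813964844)
0.17 0.2 519 [ 0.542 -0.159  0.17 ] [0.724 0.01  0.197] mean [ 0.663  -0.0693  0.1861] ((0.6319212317466736, -0.06808632612228394), (0.16971729695796967, 0.17184045910835266), 84.43580627441406)
0.21 0.25 84 [ 0.687 -0.09   0.222] [ 0.721 -0.06   0.238] mean [ 0.7024 -0.0747  0.2301] ((0.7034023404121399, -0.07505560666322708), (0.030624812468886375, 0.032493576407432556), 48.10536193847656)
```

View pics/fix.png

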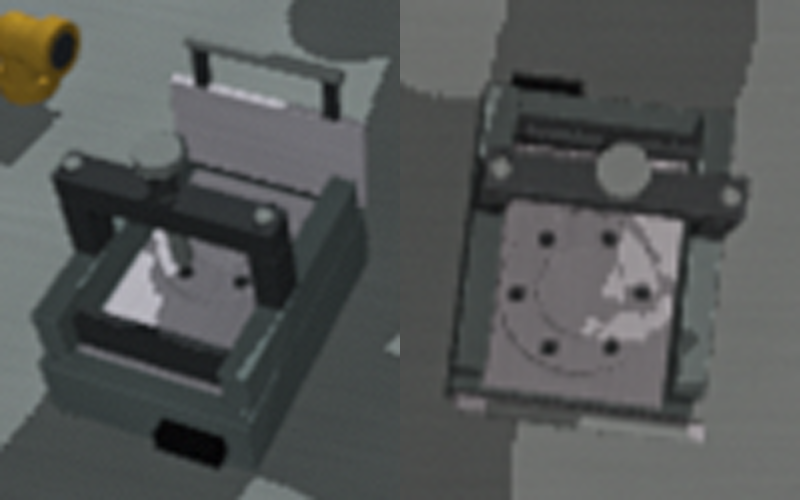

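View pics/mal.png

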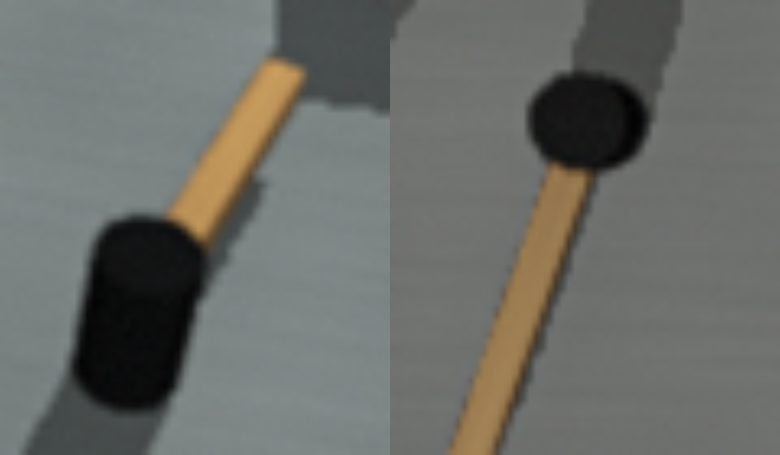

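The crops confirm the black-headed mallet: head top at about (0.448, 0.354), 90 mm high. The fixture's guard is nearly shut, bar at scene crop (265,60). The flange sits short of the stop, with its disc centred near top crop (580,290). Next I'll refine the fixture pose, guard angle and flange position.

Run:
```python
from h import *
C={n:(lambda z:(z["im"],cloud(n,z["d"])))(np.load(n+"0.npz")) for n in("scene","top")}
for n in C:
    W=C[n][1].reshape(-1,3);W=W[np.isfinite(W).all(1)]
    W=W[(W[:,0]>.5)&(W[:,0]<.85)&(W[:,1]>-.2)&(W[:,1]<.06)]
    b=W[(W[:,2]>.178)&(W[:,2]<.196)&(W[:,0]>.66)];r=cv2.minAreaRect(b[:,:2].astype(np.float32))
    c=b.mean(0);vt=np.linalg.svd((b-c)[:,:2])[2][0];print(n,"bridge",len(b),r,c,"yaw",np.arctan(-vt[0]/vt[1]))
    p=W[(W[:,2]>.224)&(W[:,0]>.66)];print(" punch",len(p),p.mean(0),(p.min(0)+p.max(0))/2)
    g=W[(W[:,2]>.155)&(W[:,0]<.64)];c=g.mean(0);vt=np.linalg.svd((g-c)[:,:2])[2][0];print(" bar",len(g),g.min(0),g.max(0),c,"yaw",np.arctan(-vt[0]/vt[1]))
    np.save(n+"f.npy",W)
```

```text
scene bridge 526 ((0.7039722800254822, -0.0750681534409523), (0.16978861391544342, 0.03035070188343525), 84.80792236328125) [ 0.70714115 -0.07162797  0.18579465] yaw -0.0943273200889634
 punch 105 [ 0.7043976  -0.07480545  0.22840249] [ 0.70253619 -0.07556402  0.22787302]
 bar 202 [ 0.54480471 -0.12499654  0.15522786] [0.56616857 0.00463614 0.18699787] [ 0.5557832  -0.05620466  0.17735473] yaw -0.09753894338214011
top bridge 361 ((0.7030351161956787, -0.07500926405191422), (0.16971485316753387, 0.028964752331376076), 84.48365783691406) [ 0.70192393 -0.07436619  0.18776011] yaw -0.1062163747236798
 punch 77 [ 0.70304023 -0.07508023  0.23070436] [ 0.7038967  -0.07515334  0.23141942]
 bar 134 [ 0.54164579 -0.12271643  0.17317973] [0.56371211 0.00378254 0.18966024] [ 0.55251832 -0.05843587  0.18350368] yaw -0.10121320715160001
```

```bash
cat >> h.py <<'E'
YAW=-0.097; O=np.array([0.7035,-0.0751])-0.13*np.array([np.cos(YAW),np.sin(YAW)])
Rf=R.from_euler('z',YAW).as_matrix()
def tofix(W): return (W-np.r_[O,0])@Rf
def toworld(F): return np.asarray(F)@Rf.T+np.r_[O,0]
E
python3 - <<'E'
from h import *
print("O",O)
for n in("top","scene"):
    f=tofix(np.load(n+"f.npy"))
    ch=f[(f[:,2]>.1)&(f[:,2]<.11)];print(n,"cheeks y",[np.percentile(ch[s,1],[2,98]).round(4) for s in(ch[:,1]>.05,ch[:,1]<-.05)],"x",np.percentile(ch[:,0],[2,98]))
    st=f[(f[:,2]>.086)&(f[:,2]<.095)&(f[:,0]>.15)&(abs(f[:,1])<.05)];print(" stop x",len(st),np.percentile(st[:,0],[5,95]) if len(st) else "")
    i=f[(abs(f[:,1])<.06)&(f[:,0]>.0)&(f[:,0]<.115)&(f[:,2]<.1)]
    for lo,hi in((.052,.068),(.0705,.0805),(.082,.092)):
        q=i[(i[:,2]>lo)&(i[:,2]<hi)]
        if len(q)>4: print(" ",lo,len(q),q.min(0).round(3),q.max(0).round(3),q.mean(0).round(3))
    g=f[(f[:,2]>.155)&(f[:,0]<.05)];print(" bar fix",g.mean(0),np.percentile(g[:,2],[5,95]),np.percentile(g[:,0],[5,95]))
    # grid of heights
    if n=="top":
        for x in np.arange(-.02,.2,.01): print(f"{x:.2f}",*[("%3.0f"%(1000*np.median(k[:,2])) if len(k) else " . ") for y in np.arange(-.09,.091,.01) for k in [f[(abs(f[:,0]-x)<.005)&(abs(f[:,1]-y)<.005)]]])
E
```

```text
O [ 0.57411111 -0.06250977]
top cheeks y [array([0.0635, 0.0848]), array([-0.0843, -0.0628])] x [0.01090602 0.20095532]
 stop x 92 [0.17555182 0.189533  ]
  0.052 364 [ 0.    -0.06   0.052] [0.114 0.06  0.068] [ 0.032 -0.004  0.061]
  0.0705 348 [ 0.022 -0.049  0.071] [0.115 0.058 0.08 ] [0.066 0.005 0.076]
  0.082 209 [ 0.025 -0.039  0.082] [0.111 0.055 0.092] [0.075 0.005 0.086]
 bar fix [-0.02188583  0.00196352  0.18350368] [0.17817325 0.18843832] [-0.02704664 -0.01624919]
-0.02   1   0   2   2 180  92   7 181   9 182  95  90 181   6 180 180   3   2   0
-0.01   2 114   2   0  58   3   0  55   3   0   4  -3   3  52  -2   2 123   3  -2
0.00  .   60  61  71  61  60  64  57  59  69  61  58  64  63  57  63  60  57   2
0.01   4  81  87  61  62  62  61  59  59  61  62  60  60  63  59  62  75  96   2
0.02   1 102 105  63  61  60  63  64  63  66  63  62  62  63  62  63 107 105   2
0.03  .  107 106  77  61  60  65  76  76  76  78  77  76  65  61  67 107 106  13
0.04  .  106 108  69  60  69  77  79  76  76  76  78  73  75  64  63 105 106  -1
0.05  .  105 108  64  63  73  76  78  81  89  85  
[... 921 characters left out ...]

0.17  .  104 106  78  69  62  .   .   .   .   77  77  67  74  70  69 105 103  -0
0.18 103 106 101  92  91  89  92  88  90  88  87  84  90  87  87  91 106 105   0
0.19  .  108 105  94  89  91  87  90  90  91  86  91  88  87  91  91 104 105   1
scene cheeks y [array([0.062 , 0.0849]), array([-0.0849, -0.0555])] x [-0.00901931  0.20373229]
 stop x 165 [0.17562134 0.18999666]
  0.052 151 [ 0.    -0.06   0.055] [0.115 0.043 0.066] [ 0.036 -0.02   0.059]
  0.0705 173 [ 0.001 -0.048  0.071] [0.115 0.051 0.08 ] [0.079 0.006 0.075]
  0.082 48 [ 0.09  -0.02   0.082] [0.105 0.026 0.089] [0.097 0.005 0.085]
 bar fix [-0.01885239  0.00450044  0.17735473] [0.16030033 0.1841885 ] [-0.02417392 -0.01512991]
```

Fixture yaw is −0.097 and its origin is (0.574, −0.0625). Cheeks, stop and bridge all match the given sizes. The guard is about 0.13 rad ajar, and the flange centre is near fixture (80, 6) mm. Next is a helper that works out move rows.

```bash
cat >> h.py <<'E'
def plan(g,yaw,tag=""):
    """delta row to bring grasp point to world g with fingers down, tool-y at angle yaw (mod pi, shorter way)"""
    s=bot.state();p=np.array(s["position"]);Rt=R.from_rotvec(s["eef_rot"])
    best=None
    for y in(yaw,yaw+np.pi):
        ty=np.array([np.cos(y),np.sin(y),0]);tz=np.array([0,0,-1.]);M=R.from_matrix(np.c_[np.cross(ty,tz),ty,tz])
        w=(Rt.inv()*M).as_rotvec()
        if best is None or np.linalg.norm(w)<np.linalg.norm(best): best=w
    t=np.asarray(g)+np.array([0,0,.147])
    d=Rt.inv().apply(t-p)
    print(tag,"shift",(d/.25).round(3),"turn",(best/np.pi).round(4),"rows",round(np.linalg.norm(d)/.0417,1),round(np.degrees(np.linalg.norm(best))/7.16,1))
def st():
    s=bot.state();p=np.array(s["position"]);Rt=R.from_rotvec(s["eef_rot"])
    print("t",round(s["t"],2),"grasp",(p+Rt.apply([0,0,.147])).round(4),"fix",tofix(p+Rt.apply([0,0,.147])).round(4),"F",np.round(s["ft_force"],1),"gap",round(s["finger_gap"],4),"gf",round(s["gripper_force"],1),"q",np.round(s["qpos"],2))
E
python3 - <<'E'
from h import *
st();plan(toworld([-.021,0,.27]),YAW)
E
```

```text
t 0.1 grasp [0.2785 0.6142 0.2565] fix [-0.3597  0.6449  0.2565] F [ 0.3 -0.1 -0.2] gap 0.0879 gf 0.0 q [ 1.11  0.26  1.61 -0.    1.27 -0.04]
 shift [-2.115 -2.005 -0.05 ] turn [-0.0006  0.0004  0.3953] rows 17.5 9.9
```

Request:
{"fn": "apply_moves", "kwargs": {"deltas": [[[88,-1,-0.95,-0.05,0,0,0.3953],[88,-1,-0.95,-0.05,0,0,0.3953],[88,-1,-0.95,-0.05,0,0,0.3953],[88,-1,-0.95,-0.05,0,0,0.3953],[88,-1,-0.95,-0.05,0,0,0.3953],[88,-1,-0.95,-0.05,0,0,0.3953],[88,-1,-0.95,-0.05,0,0,0.3953],[88,-1,-0.95,-0.05,0,0,0.3953],[88,-1,-0.95,-0.05,0,0,0.3953],[88,-1,-0.95,-0.05,0,0,0.3953]]]}}

```text
t: 0.93
position: [0.4093, 0.292, 0.417]
eef_rot: [2.337, 2.098, -0.001]
ft_force: [-0.5, 0.5, 0.8]
finger_gap: 0.0879
gripper_force: 0.0
```

Run:
```python
from h import *
st();plan(toworld([-.021,0,.27]),YAW)
```

```text
t 0.93 grasp [0.4093 0.2919 0.27  ] fix [-0.1983  0.3367  0.27  ] F [-0.5  0.5  0.8] gap 0.0879 gf 0.0 q [ 0.57 -0.07  1.95 -0.    1.27  0.68]
 shift [-1.34   0.723  0.002] turn [ 0.0001  0.0004 -0.0033] rows 9.1 0.1
```

Request:
{"fn": "apply_moves", "kwargs": {"deltas": [[[88,-1,0.54,0,0,0,0],[88,-1,0.54,0,0,0,0],[88,-1,0.54,0,0,0,0],[88,-1,0.54,0,0,0,0],[88,-1,0.54,0,0,0,0],[88,-1,0.54,0,0,0,0],[88,-1,0.54,0,0,0,0],[88,-1,0.54,0,0,0,0],[88,-1,0.54,0,0,0,0]]]}}

```text
t: 1.68
position: [0.5188, 0.0316, 0.4166]
eef_rot: [-2.33, -2.106, 0.001]
ft_force: [-0.2, 0.1, -0.2]
finger_gap: 0.0883
gripper_force: 0.0
```

Run:
```python
from h import *
st();plan(toworld([-.021,0,.25]),YAW)
```

```text
t 1.68 grasp [0.5187 0.0317 0.2696] fix [-0.0643  0.0884  0.2696] F [-0.2  0.1 -0.2] gap 0.0883 gf 0.0 q [ 0.01 -0.04  1.92  0.    1.26  0.11]
 shift [-0.353  0.174  0.078] turn [-0.0004 -0.     -0.0012] rows 2.4 0.0
```

Request:
{"fn": "apply_moves", "kwargs": {"deltas": [[[88,-0.353,0.174,0,0,0,-0.001],[88,-0.353,0.174,0,0,0,-0.001],[88,-0.353,0.174,0,0,0,-0.001],[60,-0.353,0.174,0.08,0,0,-0.001],[60,-0.353,0.174,0.16,0,0,-0.001],[60,-0.353,0.174,0.24,0,0,-0.001],[60,-0.353,0.174,0.32,0,0,-0.001],[60,-0.353,0.174,0.372,0,0,-0.001],[60,-0.353,0.174,0.372,0,0,-0.001]]]}}

```text
t: 2.43
position: [0.5516, -0.0572, 0.3205]
eef_rot: [-2.317, -2.113, 0.006]
ft_force: [-1.2, -0.2, 0.1]
finger_gap: 0.0602
gripper_force: 0.0
```

Run:
```python
from h import *
st()
im,W=look("scene"); cv2.imwrite("pics/s1.png",cv2.resize(im[130:300,170:340],None,fx=3,fy=3,interpolation=cv2.INTER_CUBIC))
```

```text
t 2.43 grasp [ 0.5506 -0.057   0.1735] fix [-0.024   0.0032  0.1735] F [-1.2 -0.2  0.1] gap 0.0602 gf 0.0 q [-0.15  0.11  1.95  0.    1.09 -0.06]
```

View pics/s1.png

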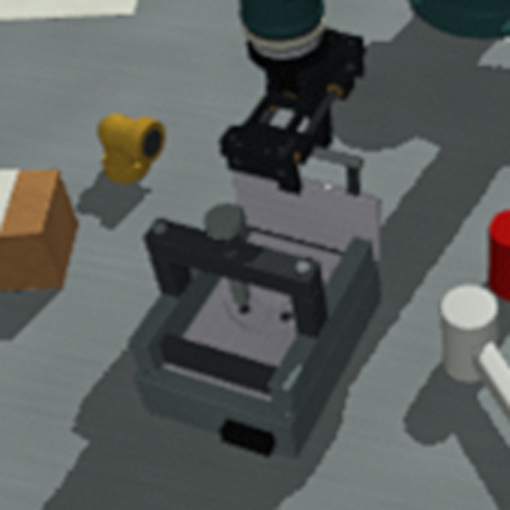

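The picture shows the fingers straddling the bar at crop (290,175). I'll close on it now.

Request:
{"fn": "apply_moves", "kwargs": {"deltas": [[[10,0,0,0,0,0,0],[10,0,0,0,0,0,0],[10,0,0,0,0,0,0],[10,0,0,0,0,0,0],[10,0,0,0,0,0,0],[10,0,0,0,0,0,0]]], "force": 20}}

```text
t: 2.98
position: [0.5535, -0.0588, 0.3248]
eef_rot: [2.323, 2.114, 0.001]
ft_force: [-0.5, 0.3, 0.1]
finger_gap: 0.0223
gripper_force: 0.0
```

Run:
```python
from h import *
st()
s=bot.state();Rt=R.from_rotvec(s["eef_rot"]).inv()
for a in (.13,.2,.3,.4,.55,.7,.85,1.0,1.15,1.3,1.45,1.57,1.59):
    F0=np.array([-.005-.125*np.sin(.13),0,.055+.125*np.cos(.13)]);F=np.array([-.005-.125*np.sin(a),0,.055+.125*np.cos(a)])
    print(a,(Rt.apply(Rf@(F-F0))/.25).round(3))
```

```text
t 2.98 grasp [ 0.5536 -0.0589  0.1778] fix [-0.0207  0.0016  0.1778] F [-0.5  0.3  0.1] gap 0.0223 gf 0.0 q [-0.15  0.11  1.94 -0.    1.09 -0.06]
0.13 [0. 0. 0.]
0.2 [ 0.    -0.035  0.006]
0.3 [ 0.    -0.083  0.018]
0.4 [ 0.    -0.13   0.035]
0.55 [ 0.001 -0.197  0.069]
0.7 [ 0.001 -0.257  0.113]
0.85 [ 0.001 -0.311  0.165]
1.0 [ 0.001 -0.356  0.225]
1.15 [ 0.001 -0.392  0.291]
1.3 [ 0.001 -0.417  0.362]
1.45 [ 0.001 -0.432  0.435]
1.57 [ 0.001 -0.436  0.495]
1.59 [ 0.001 -0.436  0.505]
```

Request:
{"fn": "apply_moves", "kwargs": {"deltas": [[[8,0,0,0,0,0,0],[8,0,0,0,0,0,0],[8,0,0,0,0,0,0],[8,0,0,0,0,0,0],[8,0,-0.035,0.006,0,0,0],[8,0,-0.083,0.018,0,0,0],[8,0,-0.13,0.035,0,0,0],[8,0,-0.165,0.052,0,0,0],[8,0,-0.197,0.069,0,0,0],[8,0,-0.228,0.09,0,0,0],[8,0,-0.257,0.113,0,0,0],[8,0,-0.257,0.113,0,0,0]]], "force": 20}}

```text
t: 3.98
position: [0.4884, -0.0524, 0.2947]
eef_rot: [2.323, 2.115, 0.002]
ft_force: [3.5, 0.8, -8.7]
finger_gap: 0.0096
gripper_force: 20.4
```

Run:
```python
from h import *
st()
s=bot.state();Rt=R.from_rotvec(s["eef_rot"]).inv();a0=.7
for a in (.8,.9,1.0,1.1,1.2,1.3,1.4,1.5,1.57,1.59):
    F0=np.array([-.005-.125*np.sin(a0),0,.055+.125*np.cos(a0)]);F=np.array([-.005-.125*np.sin(a),0,.055+.125*np.cos(a)])
    print(a,(Rt.apply(Rf@(F-F0))/.25).round(3))
print(F0)
```

```text
t 3.98 grasp [ 0.4885 -0.0523  0.1477] fix [-0.0861  0.0019  0.1477] F [ 3.5  0.8 -8.7] gap 0.0096 gf 20.4 q [-0.16  0.01  2.1   0.    1.02 -0.06]
0.8 [ 0.    -0.037  0.034]
0.9 [ 0.    -0.07   0.072]
1.0 [ 0.    -0.099  0.112]
1.1 [ 0.    -0.124  0.156]
1.2 [ 0.    -0.144  0.201]
1.3 [ 0.    -0.16   0.249]
1.4 [ 0.    -0.171  0.297]
1.5 [ 0.    -0.177  0.347]
1.57 [ 0.    -0.178  0.382]
1.59 [ 0.    -0.178  0.392]
[-0.08552721  0.          0.15060527]
```

Request:
{"fn": "apply_moves", "kwargs": {"deltas": [[[8,0,-0.037,0.034,0,0,0],[8,0,-0.07,0.072,0,0,0],[8,0,-0.099,0.112,0,0,0],[8,0,-0.124,0.156,0,0,0],[8,0,-0.144,0.201,0,0,0],[8,0,-0.16,0.249,0,0,0],[8,0,-0.171,0.297,0,0,0],[8,0,-0.177,0.347,0,0,0],[8,0,-0.178,0.375,0,0,0],[8,0,-0.178,0.392,0,0,0],[8,0,-0.178,0.392,0,0,0]]], "force": 20}}

```text
t: 4.9
position: [0.4432, -0.048, 0.1958]
eef_rot: [-2.32, -2.112, 0.004]
ft_force: [0.5, 5.1, -3.3]
finger_gap: 0.0084
gripper_force: 20.0
```

Run:
```python
from h import *
st()
im,W=look("scene"); cv2.imwrite("pics/s2.png",cv2.resize(im[130:300,170:340],None,fx=3,fy=3,interpolation=cv2.INTER_CUBIC))
f=tofix(W.reshape(-1,3))
for lo,hi in((-.095,-.06),(-.06,-.01)):
    q=f[(f[:,0]>lo)&(f[:,0]<hi)&(abs(f[:,1])<.09)&(f[:,2]<.09)&(f[:,2]>.03)];print(lo,len(q),np.percentile(q[:,2],[10,50,90]))
```

```text
t 4.9 grasp [ 0.4425 -0.0478  0.0488] fix [-0.1324  0.0019  0.0488] F [ 0.5  5.1 -3.3] gap 0.0084 gf 20.0 q [-0.16  0.07  2.26  0.    0.81 -0.07]
-0.095 239 [0.05735676 0.05976974 0.06263279]
-0.06 563 [0.05662175 0.05906329 0.06143451]
```

View pics/s2.png

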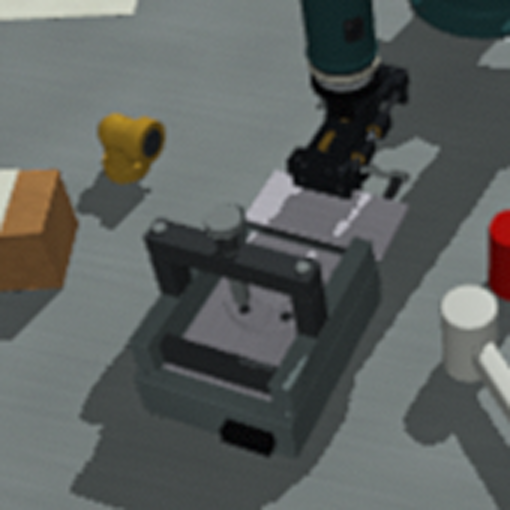

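The guard is flat: its inner face measures 59–60 mm near the hinge and near its far edge. Next I'll release it and rise.

Request:
{"fn": "apply_moves", "kwargs": {"deltas": [[[28,0,0,0,0,0,0],[28,0,0,0,0,0,0],[28,0,0,0,0,0,0],[28,0,0,0,0,0,0],[28,0,0,-0.1,0,0,0],[28,0,0,-0.25,0,0,0],[40,0,0,-0.4,0,0,0],[40,0,0,-0.5,0,0,0],[40,0,0,-0.5,0,0,0],[40,0,0,-0.5,0,0,0]]], "force": 20}}

```text
t: 5.78
position: [0.4458, -0.0489, 0.3251]
eef_rot: [2.32, 2.112, 0.004]
ft_force: [0.3, 0.6, -0.1]
finger_gap: 0.0399
gripper_force: 0.0
```

Run:
```python
from h import *
st()
im,W=look("scene");f=tofix(W.reshape(-1,3))
q=f[(f[:,0]>-.095)&(f[:,0]<-.06)&(abs(f[:,1])<.08)&(f[:,2]<.09)&(f[:,2]>.03)];print(np.median(q[:,2]))
plan(toworld([-.02,.003,.17]),YAW+np.pi/2)
```

```text
t 5.78 grasp [ 0.4465 -0.0491  0.1781] fix [-0.1283  0.001   0.1781] F [ 0.3  0.6 -0.1] gap 0.0399 gf 0.0 q [-0.16 -0.11  2.16 -0.    1.09 -0.07]
0.06017965371836266
 shift [0.006 0.44  0.025] turn [ 2.00e-04  3.00e-04 -4.99e-01] rows 2.6 12.5
```

Request:
{"fn": "apply_moves", "kwargs": {"deltas": [[[40,0.006,0.1,0.025,0,0,-0.499],[40,0.006,0.2,0.025,0,0,-0.499],[40,0.006,0.3,0.025,0,0,-0.499],[40,0.006,0.4,0.025,0,0,-0.499],[40,0.006,0.44,0.025,0,0,-0.499],[40,0.006,0.44,0.025,0,0,-0.499],[40,0.006,0.44,0.025,0,0,-0.499],[40,0.006,0.44,0.025,0,0,-0.499],[40,0.006,0.44,0.025,0,0,-0.499],[40,0.006,0.44,0.025,0,0,-0.499],[40,0.006,0.44,0.025,0,0,-0.499],[40,0.006,0.44,0.025,0,0,-0.499]]]}}

```text
t: 6.83
position: [0.5536, -0.0573, 0.3136]
eef_rot: [-0.248, -3.127, -0.0]
ft_force: [-0.0, 0.4, 0.1]
finger_gap: 0.0402
gripper_force: 0.0
```

Request:
{"fn": "apply_moves", "kwargs": {"deltas": [[[40,0,0,0,0,0,0],[40,0,0,0,0,0,0],[40,0,0,0,0,0,0]]]}}

```text
t: 7.08
position: [0.5542, -0.0573, 0.3152]
eef_rot: [-0.263, -3.128, -0.0]
ft_force: [-0.5, 0.1, 0.3]
finger_gap: 0.04
gripper_force: 0.0
```

Run:
```python
from h import *
st()
for p in ([-.02,.003,.086],[.02,.002,.086],[.06,.002,.086]): plan(toworld(p),YAW+np.pi/2)
```

```text
t 7.08 grasp [ 0.5538 -0.0573  0.1682] fix [-0.0207  0.0032  0.1682] F [-0.5  0.1  0.3] gap 0.04 gf 0.0 q [-0.15  0.12  1.95 -0.    1.08 -1.55]
 shift [-0.002 -0.001  0.329] turn [-0.     -0.0009 -0.0225] rows 2.0 0.6
 shift [-0.162  0.007  0.328] turn [-0.     -0.0009 -0.0225] rows 2.2 0.6
 shift [-0.322  0.018  0.328] turn [-0.     -0.0009 -0.0225] rows 2.8 0.6
```

Request:
{"fn": "apply_moves", "kwargs": {"deltas": [[[40,0,0,0.15,0,0,-0.0225],[40,0,0,0.28,0,0,-0.0225],[40,0,0,0.337,0,0,-0.0225],[40,0,0,0.337,0,0,-0.0225],[40,-0.04,0.002,0.337,0,0,-0.0225],[40,-0.08,0.004,0.337,0,0,-0.0225],[40,-0.12,0.006,0.337,0,0,-0.0225],[40,-0.16,0.007,0.337,0,0,-0.0225],[40,-0.2,0.01,0.337,0,0,-0.0225],[40,-0.24,0.012,0.337,0,0,-0.0225],[40,-0.24,0.012,0.337,0,0,-0.0225]]]}}

```text
t: 8.0
position: [0.6167, -0.0646, 0.2338]
eef_rot: [0.148, 3.136, -0.0]
ft_force: [0.4, 0.0, -0.1]
finger_gap: 0.04
gripper_force: 0.2
```

```bash
cat >> h.py <<'E'
def flange():
    im,W=look("top");f=tofix(W.reshape(-1,3));f=f[(abs(f[:,1])<.062)&(f[:,0]>-.02)&(f[:,0]<.115)&(f[:,2]>.066)]
    d=f[(f[:,2]<.08)];b=f[(f[:,2]>.0835)&(f[:,2]<.09)]
    print("disc pts",len(d),"front x",np.sort(d[:,0])[:6].round(3),"boss",len(b),np.sort(b[:,0])[:6].round(3))
E
python3 - <<'E'
from h import *
st();flange()
for p in ([.05,.002,.084],[.06,.002,.084],[.066,.002,.084]): plan(toworld(p),YAW+np.pi/2)
E
```

```text
t 8.0 grasp [ 0.617  -0.0646  0.0868] fix [0.0429 0.0021 0.0868] F [ 0.4  0.  -0.1] gap 0.04 gf 0.2 q [-0.14  0.32  1.87 -0.    0.95 -1.62]
disc pts 43 front x [-0.018 -0.018 -0.017 -0.016 -0.009 -0.007] boss 1 [0.109]
 shift [-0.032 -0.001  0.01 ] turn [-0.0001  0.0009  0.001 ] rows 0.2 0.0
 shift [-0.072 -0.001  0.01 ] turn [-0.0001  0.0009  0.001 ] rows 0.4 0.0
 shift [-0.096 -0.001  0.01 ] turn [-0.0001  0.0009  0.001 ] rows 0.6 0.0
```

Request:
{"fn": "apply_moves", "kwargs": {"deltas": [[[40,-0.02,0,0.01,0,0,0],[40,-0.036,0,0.01,0,0,0],[40,-0.052,0,0.01,0,0,0],[40,-0.064,0,0.01,0,0,0],[40,-0.076,0,0.01,0,0,0],[40,-0.076,0,0.01,0,0,0],[40,-0.076,0,0.01,0,0,0]]]}}

```text
t: 8.63
position: [0.6325, -0.0659, 0.23]
eef_rot: [-0.147, -3.135, -0.0]
ft_force: [-6.2, 0.7, 4.1]
finger_gap: 0.0402
gripper_force: 3.2
```

Run:
```python
from h import *
st()
```

```text
t 8.63 grasp [ 0.632  -0.0659  0.083 ] fix [0.058  0.0022 0.083 ] F [-6.2  0.7  4.1] gap 0.0402 gf 3.2 q [-0.14  0.35  1.84 -0.    0.96 -1.62]
```

Request:
{"fn": "apply_moves", "kwargs": {"deltas": [[[40,-0.01,0,-0.008,0,0,0],[40,-0.02,0,-0.008,0,0,0],[40,-0.02,0,-0.008,0,0,0],[40,-0.02,0,-0.008,0,0,0]]]}}

```text
t: 8.97
position: [0.6344, -0.0661, 0.2301]
eef_rot: [-0.147, -3.125, -0.001]
ft_force: [-14.7, 1.6, 5.7]
finger_gap: 0.0399
gripper_force: 7.3
```

Run:
```python
from h import *
st()
```

```text
t 8.97 grasp [ 0.6325 -0.0659  0.0831] fix [0.0584 0.0023 0.0831] F [-14.7   1.6   5.7] gap 0.0399 gf 7.3 q [-0.14  0.35  1.83 -0.    0.97 -1.62]
```

Force rose to 15 N with almost no travel, so the flange is on the stop. I'll back off and rise clear.

Request:
{"fn": "apply_moves", "kwargs": {"deltas": [[[40,0.05,0,0,0,0,0],[40,0.13,0,0,0,0,0],[40,0.22,0,0,0,0,0],[40,0.3,0,-0.1,0,0,0],[40,0.42,0,-0.25,0,0,0],[40,0.58,0,-0.38,0,0,0],[40,0.74,0,-0.38,0,0,0],[40,0.74,0,-0.38,0,0,0],[40,0.74,0,-0.38,0,0,0],[40,0.74,0,-0.38,0,0,0]]]}}

```text
t: 9.8
position: [0.4543, -0.0492, 0.3279]
eef_rot: [0.147, 3.135, -0.001]
ft_force: [-0.0, -0.2, 0.0]
finger_gap: 0.0398
gripper_force: 0.0
```

Run:
```python
from h import *
st();flange()
im,W=look("scene");f=tofix(W.reshape(-1,3))
st_=f[(abs(f[:,1])<.05)&(f[:,0]>.145)&(f[:,0]<.176)&(f[:,2]>.07)&(f[:,2]<.08)];print("disc rear pts seen by scene",len(st_),np.sort(st_[:,0])[-5:])
b=f[(abs(f[:,1])<.05)&(f[:,0]>.05)&(f[:,0]<.16)&(f[:,2]>.0825)&(f[:,2]<.0895)];print("boss",len(b),np.percentile(b[:,0],[3,97]),np.percentile(b[:,1],[3,97]))
plan(toworld([-.1315,.002,.13]),YAW)
```

```text
t 9.8 grasp [ 0.4548 -0.0493  0.1809] fix [-0.1201  0.0016  0.1809] F [-0.  -0.2  0. ] gap 0.0398 gf 0.0 q [-0.16 -0.09  2.14 -0.    1.09 -1.64]
disc pts 283 front x [-0.016 -0.013 -0.011 -0.006 -0.004  0.003] boss 55 [0.092 0.092 0.093 0.093 0.094 0.094]
disc rear pts seen by scene 169 [0.16562208 0.16612111 0.16668268 0.16732777 0.16790813]
boss 215 [0.09423374 0.14672177] [-0.02386587  0.02745187]
 shift [0.048 0.002 0.201] turn [-4.00e-04  4.00e-04 -4.99e-01] rows 1.2 12.5
```

The boss now spans 94–147 mm, so its centre is at 120 and the flange is at the stop. Next I'll turn back, using +0.5 to keep joint 6 in range.

Request:
{"fn": "apply_moves", "kwargs": {"deltas": [[[30,0.04,0.002,0,0,0,0.501],[30,0.04,0.002,0,0,0,0.501],[30,0.04,0.002,0,0,0,0.501],[30,0.04,0.002,0,0,0,0.501],[30,0.04,0.002,0,0,0,0.501],[30,0.04,0.002,0,0,0,0.501],[30,0.04,0.002,0,0,0,0.501],[30,0.04,0.002,0,0,0,0.501],[30,0.04,0.002,0,0,0,0.501],[30,0.04,0.002,0,0,0,0.501],[30,0.04,0.002,0,0,0,0.501],[30,0.04,0.002,0,0,0,0.501]]]}}

```text
t: 10.9
position: [0.4456, -0.0479, 0.3263]
eef_rot: [-2.253, -2.188, 0.001]
ft_force: [-0.4, 0.3, -0.1]
finger_gap: 0.0301
gripper_force: 0.0
```

Request:
{"fn": "apply_moves", "kwargs": {"deltas": [[[30,0,0,0,0,0,0],[30,0,0,0,0,0,0],[30,0,0,0,0,0,0],[30,0,0,0,0,0,0]]]}}

```text
t: 11.23
position: [0.4446, -0.0478, 0.3267]
eef_rot: [-2.244, -2.198, 0.0]
ft_force: [0.1, 0.3, -0.7]
finger_gap: 0.0299
gripper_force: 0.0
```

Run:
```python
from h import *
st();plan(toworld([-.130,.002,.055]),YAW)
```

```text
t 11.23 grasp [ 0.4445 -0.0478  0.1797] fix [-0.1304  0.0021  0.1797] F [ 0.1  0.3 -0.7] gap 0.0299 gf 0.0 q [-0.16 -0.11  2.16 -0.    1.1  -0.14]
 shift [-0.001  0.002  0.499] turn [-0.0001 -0.      0.0242] rows 3.0 0.6
```

Request:
{"fn": "apply_moves", "kwargs": {"deltas": [[[30,0,0.002,0.1,0,0,0.024],[30,0,0.002,0.2,0,0,0.024],[30,0,0.002,0.3,0,0,0.024],[30,0,0.002,0.4,0,0,0.024],[30,0,0.002,0.48,0,0,0.024],[30,0,0.002,0.496,0,0,0.024],[8,0,0.002,0.496,0,0,0.024],[8,0,0.002,0.496,0,0,0.024],[8,0,0.002,0.496,0,0,0.024],[8,0,0.002,0.496,0,0,0.024],[8,0,0.002,0.496,0,0,0.024],[8,0,0.002,0.496,0,0,0.024]]], "force": 25}}

```text
t: 12.23
position: [0.4433, -0.0476, 0.2035]
eef_rot: [-2.325, -2.108, 0.005]
ft_force: [-7.5, -0.1, 1.2]
finger_gap: 0.0104
gripper_force: 24.9
```

Run:
```python
from h import *
st()
s=bot.state();Rt=R.from_rotvec(s["eef_rot"]).inv();P=lambda a:np.array([-.005-.125*np.sin(a),0,.055+.125*np.cos(a)])
for a0,l in((1.57,(1.5,1.4,1.3,1.2,1.1,1,.9,.8,.7)),(.7,(.6,.5,.4,.3,.2,.1,0,-.02,-.04))):
  for a in l: print(a0,a,(Rt.apply(Rf@(P(a)-P(a0)))/.25).round(3))
```

```text
t 12.23 grasp [ 0.4426 -0.0475  0.0565] fix [-0.1323  0.0022  0.0565] F [-7.5 -0.1  1.2] gap 0.0104 gf 24.9 q [-0.16  0.06  2.26 -0.    0.83 -0.06]
1.57 1.5 [-0.     0.001 -0.035]
1.57 1.4 [-0.     0.007 -0.085]
1.57 1.3 [ 0.     0.018 -0.133]
1.57 1.2 [ 0.     0.033 -0.181]
1.57 1.1 [ 0.     0.053 -0.227]
1.57 1 [ 0.     0.078 -0.27 ]
1.57 0.9 [ 0.     0.107 -0.311]
1.57 0.8 [ 0.     0.14  -0.349]
1.57 0.7 [ 0.     0.176 -0.383]
0.7 0.6 [ 0.    0.04 -0.03]
0.7 0.5 [ 0.     0.082 -0.057]
0.7 0.4 [ 0.     0.127 -0.079]
0.7 0.3 [ 0.     0.174 -0.096]
0.7 0.2 [ 0.     0.222 -0.109]
0.7 0.1 [ 0.     0.272 -0.116]
0.7 0 [ 0.     0.322 -0.119]
0.7 -0.02 [ 0.     0.332 -0.119]
0.7 -0.04 [ 0.     0.342 -0.119]
```

Request:
{"fn": "apply_moves", "kwargs": {"deltas": [[[8,0,0.001,-0.035,0,0,0],[8,0,0.007,-0.085,0,0,0],[8,0,0.018,-0.133,0,0,0],[8,0,0.033,-0.181,0,0,0],[8,0,0.053,-0.227,0,0,0],[8,0,0.078,-0.27,0,0,0],[8,0,0.107,-0.311,0,0,0],[8,0,0.14,-0.349,0,0,0],[8,0,0.176,-0.383,0,0,0],[8,0,0.176,-0.383,0,0,0]]], "force": 25}}

```text
t: 13.07
position: [0.4922, -0.0526, 0.3004]
eef_rot: [2.322, 2.104, 0.01]
ft_force: [12.1, -2.3, -16.6]
finger_gap: 0.0102
gripper_force: 26.1
```

Run:
```python
from h import *
st();plan(toworld([-.005,.002,.179]),YAW)
```

```text
t 13.07 grasp [ 0.4937 -0.0528  0.1534] fix [-0.081   0.0019  0.1534] F [ 12.1  -2.3 -16.6] gap 0.0102 gf 26.1 q [-0.16  0.01  2.09  0.    1.03 -0.06]
 shift [ 0.001  0.311 -0.099] turn [ 0.0032  0.0001 -0.0005] rows 2.0 0.1
```

Request:
{"fn": "apply_moves", "kwargs": {"deltas": [[[8,0,0.04,-0.022,0,0,0],[8,0,0.082,-0.047,0,0,0],[8,0,0.127,-0.069,0,0,0],[8,0,0.174,-0.086,0,0,0],[8,0,0.222,-0.098,0,0,0],[8,0,0.27,-0.104,0,0,0],[8,0,0.316,-0.105,0,0,0],[8,0,0.324,-0.105,0,0,0],[8,0,0.328,-0.105,0,0,0],[8,0,0.328,-0.105,0,0,0]]], "force": 25}}

```text
t: 13.9
position: [0.5683, -0.0603, 0.3239]
eef_rot: [-2.323, -2.106, 0.01]
ft_force: [-10.3, -2.1, -5.4]
finger_gap: 0.0095
gripper_force: 25.1
```

Run:
```python
from h import *
st()
```

```text
t 13.9 grasp [ 0.567  -0.0602  0.1769] fix [-0.0073  0.0016  0.1769] F [-10.3  -2.1  -5.4] gap 0.0095 gf 25.1 q [-0.15  0.14  1.91 -0.    1.1  -0.05]
```

Request:
{"fn": "apply_moves", "kwargs": {"deltas": [[[8,0,0.01,0.005,0,0,0],[8,0,0.02,0.005,0,0,0],[8,0,0.02,0.005,0,0,0],[8,0,0.02,0.005,0,0,0]]], "force": 25}}

```text
t: 14.23
position: [0.5701, -0.0604, 0.3237]
eef_rot: [-2.317, -2.101, 0.021]
ft_force: [-27.8, 0.2, 11.4]
finger_gap: 0.0097
gripper_force: 23.8
```

Run:
```python
from h import *
st()
im,W=look("scene");f=tofix(W.reshape(-1,3))
g=f[(f[:,2]>.08)&(f[:,2]<.138)&(f[:,0]<.03)&(f[:,0]>-.04)&(abs(f[:,1])<.06)]
A=np.c_[g[:,2]-.055,np.ones(len(g))];k=np.abs(np.linalg.lstsq(A,g[:,0],rcond=None)[0]);print(len(g),np.linalg.lstsq(A,g[:,0],rcond=None)[0])
```

```text
t 14.23 grasp [ 0.5672 -0.0602  0.1767] fix [-0.0071  0.0016  0.1767] F [-27.8   0.2  11.4] gap 0.0097 gf 23.8 q [-0.15  0.14  1.9  -0.    1.11 -0.05]
398 [-0.02531215  0.00083594]
```

Shut: 28 N with no motion. I'll unload, open and rise.

Request:
{"fn": "apply_moves", "kwargs": {"deltas": [[[8,0,-0.012,-0.005,0,0,0],[40,0,-0.012,-0.005,0,0,0],[40,0,-0.012,-0.005,0,0,0],[40,0,-0.012,-0.005,0,0,0],[40,0,-0.012,-0.005,0,0,0],[40,0,-0.012,-0.005,0,0,0],[40,0,-0.012,-0.005,0,0,0],[40,0,-0.012,-0.1,0,0,0],[40,0,-0.012,-0.25,0,0,0],[40,0,-0.012,-0.4,0,0,0],[40,0,-0.012,-0.4,0,0,0],[40,0,-0.012,-0.4,0,0,0]]]}}

```text
t: 15.28
position: [0.5733, -0.0604, 0.428]
eef_rot: [2.323, 2.105, 0.008]
ft_force: [0.6, -0.1, -1.1]
finger_gap: 0.0397
gripper_force: 0.0
```

```bash
cat >> h.py <<'E'
def guard():
    for n in("scene","top"):
        im,W=look(n);f=tofix(W.reshape(-1,3))
        b=f[(f[:,2]>.165)&(f[:,2]<.2)&(f[:,0]<.03)&(f[:,0]>-.06)&(abs(f[:,1])<.07)]
        g=f[(f[:,2]>.09)&(f[:,2]<.135)&(f[:,0]<.03)&(f[:,0]>-.04)&(abs(f[:,1])<.06)]
        print(n,"bar",len(b),np.median(b,0).round(4) if len(b) else"","plate",len(g),np.polyfit(g[:,2]-.055,g[:,0],1) if len(g)>50 else "")
E
python3 - <<'E'
from h import *
st();guard();flange()
h=np.array([.448,.354]);u=np.array([.9545,-.298])
ya=np.arctan2(u[1],u[0])
plan(np.r_[h-.045*u,.2],ya+np.pi/2)
E
```

```text
t 15.28 grasp [ 0.5745 -0.0606  0.281 ] fix [2.00e-04 2.00e-03 2.81e-01] F [ 0.6 -0.1 -1.1] gap 0.0397 gf 0.0 q [-0.15  0.06  1.79  0.    1.28 -0.05]
scene bar 188 [-0.0018  0.0025  0.1824] plate 332 [-0.01352439  0.00038064]
top bar 43 [-0.0056  0.0454  0.1856] plate 19 
disc pts 76 front x [-0.009 -0.009 -0.009  0.013  0.027  0.029] boss 3 [-0.009  0.074  0.115]
 shift [ 1.637 -0.831  0.303] turn [-0.0005 -0.0005 -0.435 ] rows 11.2 10.9
```

Guard shut: the bar is at fixture x −2 to −5 mm. Next is the mallet.

Request:
{"fn": "apply_moves", "kwargs": {"deltas": [[[88,0.82,-0.416,0,0,0,-0.435],[88,0.82,-0.416,0,0,0,-0.435],[88,0.82,-0.416,0,0,0,-0.435],[88,0.82,-0.416,0,0,0,-0.435],[88,0.82,-0.416,0,0,0,-0.435],[88,0.82,-0.416,0,0,0,-0.435],[88,0.82,-0.416,0,0,0,-0.435],[88,0.82,-0.416,0,0,0,-0.435],[88,0.82,-0.416,0,0,0,-0.435],[88,0.82,-0.416,0,0,0,-0.435],[88,0.82,-0.416,0,0,0,-0.435],[88,0.82,-0.416,0,0,0,-0.435]]]}}

```text
t: 16.43
position: [0.4882, 0.1539, 0.4215]
eef_rot: [-0.468, -3.103, 0.002]
ft_force: [0.3, -0.1, 0.1]
finger_gap: 0.0876
gripper_force: 0.0
```

Run:
```python
from h import *
guard();flange();st()
h=np.array([.448,.354]);u=np.array([.9545,-.298])
ya=np.arctan2(u[1],u[0])
plan(np.r_[h-.045*u,.2],ya+np.pi/2)
```

```text
scene bar 188 [-0.002   0.003   0.1819] plate 334 [-8.11649038e-03 -1.51409698e-05]
top bar 137 [-0.0057  0.001   0.1852] plate 44 
disc pts 260 front x [-0.012 -0.01  -0.01  -0.01  -0.01  -0.01 ] boss 62 [-0.012 -0.011 -0.01  -0.01  -0.009 -0.009]
t 16.58 grasp [0.4881 0.1537 0.2754] fix [-0.1065  0.2069  0.2754] F [0.  0.3 0.2] gap 0.0877 gf 0.0 q [ 0.26 -0.06  1.92  0.    1.28 -1.01]
 shift [0.575 0.715 0.302] turn [-0.0004 -0.0006 -0.001 ] rows 5.8 0.0
```

Request:
{"fn": "apply_moves", "kwargs": {"deltas": [[[88,0.575,0.715,0.3,0,0,-0.001],[88,0.575,0.715,0.3,0,0,-0.001],[88,0.575,0.715,0.3,0,0,-0.001],[88,0.575,0.715,0.3,0,0,-0.001],[88,0.575,0.715,0.3,0,0,-0.001],[88,0.575,0.715,0.3,0,0,-0.001],[88,0.575,0.715,0.3,0,0,-0.001],[88,0.575,0.715,0.3,0,0,-0.001],[88,0.575,0.715,0.3,0,0,-0.001]]]}}

```text
t: 17.33
position: [0.4049, 0.3671, 0.3484]
eef_rot: [-0.469, -3.106, 0.002]
ft_force: [1.2, -0.2, 1.4]
finger_gap: 0.0877
gripper_force: 0.0
```

Run:
```python
from h import *
st()
h=np.array([.448,.354]);u=np.array([.9545,-.298])
ya=np.arctan2(u[1],u[0])
plan(np.r_[h-.045*u,.056],ya+np.pi/2)
```

```text
t 17.33 grasp [0.4048 0.3669 0.2014] fix [-0.2101  0.411   0.2014] F [ 1.2 -0.2  1.4] gap 0.0877 gf 0.0 q [ 0.69  0.07  1.94 -0.    1.14 -0.58]
 shift [-0.     0.002  0.582] turn [-0.0003  0.      0.0008] rows 3.5 0.0
```

Request:
{"fn": "apply_moves", "kwargs": {"deltas": [[[88,0,0.002,0.15,0,0,0],[88,0,0.002,0.3,0,0,0],[88,0,0.002,0.42,0,0,0],[88,0,0.002,0.52,0,0,0],[70,0,0.002,0.582,0,0,0],[60,0,0.002,0.582,0,0,0],[40,0,0.002,0.582,0,0,0],[20,0,0.002,0.582,0,0,0],[20,0,0.002,0.582,0,0,0],[20,0,0.002,0.582,0,0,0],[20,0,0.002,0.582,0,0,0],[20,0,0.002,0.582,0,0,0]]], "force": 50}}

```text
t: 18.33
position: [0.4052, 0.3681, 0.2042]
eef_rot: [0.468, 3.105, 0.002]
ft_force: [0.2, -0.2, 0.2]
finger_gap: 0.0367
gripper_force: 0.0
```

Request:
{"fn": "apply_moves", "kwargs": {"deltas": [[[15,0,0,0,0,0,0],[15,0,0,0,0,0,0],[15,0,0,0,0,0,0],[15,0,0,0,0,0,0],[15,0,0,0,0,0,0],[15,0,0,0,0,0,0],[15,0,0,0,0,0,0]]], "force": 55}}

```text
t: 18.92
position: [0.405, 0.3681, 0.2035]
eef_rot: [0.469, 3.106, 0.001]
ft_force: [-1.1, 1.4, 3.0]
finger_gap: 0.0239
gripper_force: 55.0
```

Run:
```python
from h import *
st()
```

```text
t 18.92 grasp [0.405  0.3682 0.0565] fix [-0.21    0.4123  0.0565] F [-1.1  1.4  3. ] gap 0.0239 gf 55.0 q [ 0.69  0.24  2.05  0.    0.86 -0.58]
```

Request:
{"fn": "apply_moves", "kwargs": {"deltas": [[[15,0,0,-0.1,0,0,0],[15,0,0,-0.22,0,0,0],[15,0,0,-0.35,0,0,0],[15,0,0,-0.48,0,0,0],[15,0,0,-0.61,0,0,0],[15,0,0,-0.74,0,0,0],[15,0,0,-0.87,0,0,0],[15,0,0,-1,0,0,0],[15,0,0,-1,0,0,0],[15,0,0,-1,0,0,0]]], "force": 60}}

```text
t: 19.75
position: [0.4051, 0.3678, 0.4537]
eef_rot: [0.469, 3.105, 0.002]
ft_force: [-1.0, 0.3, -6.0]
finger_gap: 0.0236
gripper_force: 60.0
```

```bash
cat >> h.py <<'E'
def mallet():
    im,W=look("scene");s=bot.state();p=np.array(s["position"])+R.from_rotvec(s["eef_rot"]).apply([0,0,.147])
    near=(np.linalg.norm(W[...,:2]-p[:2],axis=-1)<.2)&(abs(W[...,2]-p[2])<.08)
    I=im.astype(int);wd=near&(I[...,2]-I[...,0]>45)&(I[...,2]>I[...,1]+12)
    q=W[wd];c=q.mean(0);v=np.linalg.svd(q-c)[2][0];v*=np.sign(v[0]);print("handle",len(q),c.round(4),"dir",v.round(3),q.min(0).round(3),q.max(0).round(3))
E
python3 - <<'E'
from h import *
st();mallet()
u=np.array([.9545,-.298]);ya=np.arctan2(u[1],u[0])
plan(np.r_[np.array([.7035,-.0751])-.045*u,.056+.23+.09],ya+np.pi/2)
E
```

```text
t 19.75 grasp [0.4054 0.368  0.3067] fix [-0.2097  0.4121  0.3067] F [-1.   0.3 -6. ] gap 0.0236 gf 60.0 q [ 0.69 -0.01  1.82 -0.    1.33 -0.58]
handle 78 [0.3933 0.378  0.3497] dir [ 0.676 -0.02   0.736] [0.323 0.325 0.305] [0.458 0.421 0.384]
 shift [-1.485 -1.338 -0.286] turn [-0.0007 -0.0004  0.0009] rows 12.1 0.0
```

Run:
```python
from h import *
im,W=look("scene");p=proj("scene",[[.405,.368,.3]])[0].astype(int);print(p)
x,y=p
cv2.imwrite("pics/s3.png",cv2.resize(im[max(0,y-60):y+60,x-70:x+70],None,fx=4,fy=4,interpolation=cv2.INTER_CUBIC))
```

```text
[424 137]
```

View pics/s3.png

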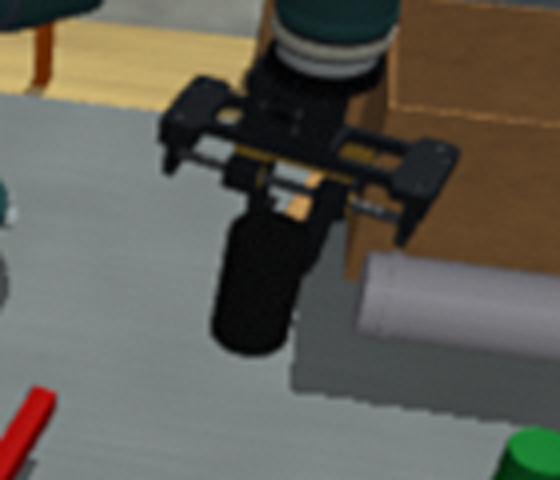

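The mallet hangs upright in the grip, head at crop (255,290). I'll carry it above the punch.

Request:
{"fn": "apply_moves", "kwargs": {"deltas": [[[15,-0.74,-0.67,-0.29,0,0,0],[15,-0.74,-0.67,-0.29,0,0,0],[15,-0.74,-0.67,-0.29,0,0,0],[15,-0.74,-0.67,-0.29,0,0,0],[15,-0.74,-0.67,-0.29,0,0,0],[15,-0.74,-0.67,-0.29,0,0,0],[15,-0.74,-0.67,-0.29,0,0,0],[15,-0.74,-0.67,-0.29,0,0,0],[15,-0.74,-0.67,-0.29,0,0,0]]], "force": 60}}

```text
t: 20.6
position: [0.5323, 0.1527, 0.5223]
eef_rot: [-0.471, -3.1, 0.002]
ft_force: [0.0, -0.5, -4.5]
finger_gap: 0.0232
gripper_force: 60.0
```

Request:
{"fn": "apply_moves", "kwargs": {"deltas": [[[15,-0.73,-0.66,0,0,0,0],[15,-0.73,-0.66,0,0,0,0],[15,-0.73,-0.66,0,0,0,0],[15,-0.73,-0.66,0,0,0,0],[15,-0.73,-0.66,0,0,0,0],[15,-0.73,-0.66,0,0,0,0],[15,-0.73,-0.66,0,0,0,0],[15,-0.73,-0.66,0,0,0,0],[15,-0.73,-0.66,0,0,0,0],[15,-0.73,-0.66,0,0,0,0]]], "force": 60}}

```text
t: 21.43
position: [0.6575, -0.0562, 0.5244]
eef_rot: [-0.465, -3.104, -0.001]
ft_force: [0.1, 0.3, -5.2]
finger_gap: 0.0235
gripper_force: 60.0
```

Run:
```python
from h import *
st()
u=np.array([.9545,-.298]);ya=np.arctan2(u[1],u[0])
plan(np.r_[np.array([.7035,-.0751])-.045*u,.056+.23+.08],ya+np.pi/2)
im,W=look("scene")
b=(im.max(-1)<45)&(np.linalg.norm(W[...,:2]-[.70,-.075],axis=-1)<.05)&(W[...,2]>.27)&(W[...,2]<.45)
q=W[b];print(len(q),q.min(0),q.max(0),np.median(q,0),np.percentile(q[:,2],[1,5,95]))
x,y=proj("scene",[[.70,-.075,.3]])[0].astype(int)
cv2.imwrite("pics/s4.png",cv2.resize(im[max(0,y-75):y+75,x-75:x+75],None,fx=4,fy=4,interpolation=cv2.INTER_CUBIC))
```

```text
t 21.43 grasp [ 0.6571 -0.056   0.3774] fix [0.082  0.0145 0.3774] F [ 0.1  0.3 -5.2] gap 0.0235 gf 60.0 q [-0.12  0.19  1.48  0.    1.48 -1.4 ]
 shift [-0.018 -0.017  0.045] turn [ 0.0001 -0.0009  0.0017] rows 0.3 0.0
1200 [ 0.65067244 -0.10628021  0.32291796] [ 0.72925293 -0.02502899  0.44892591] [ 0.70690567 -0.05820356  0.40018321] [0.32558589 0.33320933 0.44499547]
```

View pics/s4.png

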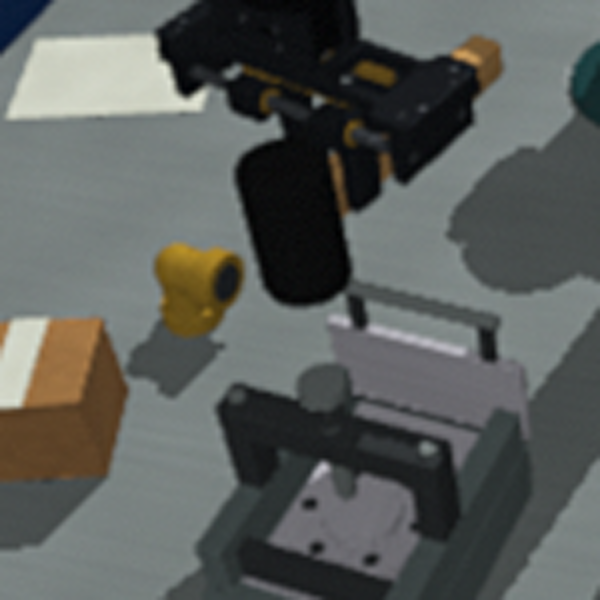

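Lower face is at 0.3214, over the punch, and needs a small xy correction. Then the blow.

Request:
{"fn": "apply_moves", "kwargs": {"deltas": [[[15,-0.018,-0.017,0,0,0,0.001],[15,-0.018,-0.017,0,0,0,0.001],[15,-0.018,-0.017,0,0,0,0.001],[15,-0.018,-0.017,0.15,0,0,0.001],[15,-0.018,-0.017,0.31,0,0,0.001],[15,-0.018,-0.017,0.46,0,0,0.001],[15,-0.018,-0.017,0.46,0,0,0.001],[15,-0.018,-0.017,0.46,0,0,0.001]]], "force": 60}}

```text
t: 22.15
position: [0.6599, -0.063, 0.4107]
eef_rot: [-0.473, -3.102, -0.001]
ft_force: [-5.5, 1.5, 3.0]
finger_gap: 0.0235
gripper_force: 60.3
```

Run:
```python
from h import *
s=bot.state();print(s["t"],s["position"],s["ft_force"],s["ft_torque"],R.from_rotvec(s["eef_rot"]).apply([0,0,1]),s["qd"])
```

```text
22.15 [ 0.65986052 -0.06298054  0.41066114] [-5.49589467  1.54151594  2.980566  ] [0.29838899 1.06382547 0.04592566] [-0.00374234  0.0012552  -0.99999221] [-0.00227976 -0.01539999 -0.03048533 -0.00208147  0.01091716  0.00094818]
```

Run:
```python
from h import *
im,W=look("scene")
x,y=proj("scene",[[.70,-.075,.23]])[0].astype(int)
cv2.imwrite("pics/s5.png",cv2.resize(im[max(0,y-50):y+50,x-50:x+50],None,fx=6,fy=6,interpolation=cv2.INTER_CUBIC))
print(x,y);st()
```

```text
243 201
t 22.2 grasp [ 0.6597 -0.0629  0.2647] fix [0.0853 0.0079 0.2647] F [-5.1  1.1  2. ] gap 0.0234 gf 60.3 q [-0.13  0.24  1.62  0.    1.28 -1.4 ]
```

View pics/s5.png

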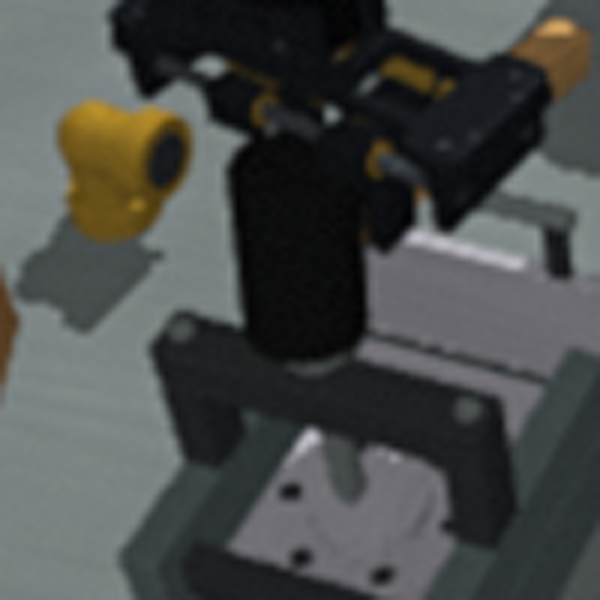

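The mallet seems to have pitched a little in the grip: its head axis is more upright in the image than before. I'll raise it and measure the tilt.

Request:
{"fn": "apply_moves", "kwargs": {"deltas": [[[15,0,0,-0.15,0,0,0],[15,0,0,-0.3,0,0,0],[15,0,0,-0.46,0,0,0],[15,0,0,-0.46,0,0,0],[15,0,0,-0.46,0,0,0],[15,0,0,-0.46,0,0,0]]], "force": 60}}

```text
t: 22.7
position: [0.6607, -0.0635, 0.525]
eef_rot: [-0.473, -3.105, -0.0]
ft_force: [-0.9, 0.8, -5.9]
finger_gap: 0.0233
gripper_force: 60.3
```

```bash
cat >> h.py <<'E'
from scipy.optimize import least_squares
def head(c0=(.7035,-.0751),zr=(.325,.40)):
    im,W=look("scene")
    b=(im.max(-1)<45)&(np.linalg.norm(W[...,:2]-c0,axis=-1)<.045)&(W[...,2]>zr[0])&(W[...,2]<zr[1])
    q=W[b];zm=np.mean(zr)
    def res(p):
        a=np.array([p[2],p[3],1]);a/=np.linalg.norm(a);d=q-np.array([p[0],p[1],zm]);return np.linalg.norm(np.cross(d,a),axis=1)-.028
    r=least_squares(res,[*c0,0,0],loss="soft_l1",f_scale=.002)
    lo=W[(im.max(-1)<45)&(np.linalg.norm(W[...,:2]-c0,axis=-1)<.045)&(W[...,2]>zr[0]-.06)&(W[...,2]<zr[1])]
    i=np.argsort(lo[:,2])[:8]
    print("axis",r.x.round(4),"n",len(q),"rms",np.sqrt(np.mean(res(r.x)**2)).round(4),"lowest pts",lo[i].round(4).tolist()[:4])
E
python3 - <<'E'
from h import *
st();head();mallet()
z=np.load("scene0.npz")
E
```

```text
t 22.7 grasp [ 0.6606 -0.0635  0.378 ] fix [0.0862 0.0074 0.378 ] F [-0.9  0.8 -5.9] gap 0.0233 gf 60.3 q [-0.13  0.2   1.47  0.    1.48 -1.4 ]
axis [ 0.6998 -0.0766 -0.1855  0.1003] n 562 rms 0.0025 lowest pts [[0.706, -0.0511, 0.3352], [0.7263, -0.0684, 0.3365], [0.7002, -0.0506, 0.3367], [0.7158, -0.0519, 0.3371]]
handle 114 [ 0.5713 -0.0207  0.3818] dir [ 0.832 -0.13   0.54 ] [ 0.502 -0.096  0.337] [ 0.7   -0.007  0.454]
```

The mallet pitched about 12° (0.21 rad) in the pads, so the stroke was probably incomplete, near 13 mm. I'll tilt the tool by the same angle so the head is upright again, then repeat the blow deeper.

```bash
cat >> h.py <<'E'
def plan2(g,yaw,tilt):
    s=bot.state();p=np.array(s["position"]);Rt=R.from_rotvec(s["eef_rot"])
    ty=np.array([np.cos(yaw),np.sin(yaw),0]);tz=np.array([0,0,-1.]);M=R.from_matrix(np.c_[np.cross(ty,tz),ty,tz])*R.from_rotvec([0,tilt,0])
    w=(Rt.inv()*M).as_rotvec();t=np.asarray(g)-M.apply([0,0,.147]);d=Rt.inv().apply(t-p)
    print("shift",(d/.25).round(3),"turn",(w/np.pi).round(4),"world z in start tool axes per m",(Rt.inv().apply([0,0,-1])/.25).round(3))
U=np.array([.9545,-.298]);YM=np.arctan2(U[1],U[0])+np.pi/2
E
python3 - <<'E'
from h import *
plan2(np.r_[np.array([.7035,-.0751])-.045*U,.056+.23+.09],YM,.21)
E
```

```text
shift [-0.12   0.007  0.01 ] turn [-0.0003  0.0652 -0.    ] world z in start tool axes per m [-2.1e-02  3.0e-03  4.0e+00]
```

Request:
{"fn": "apply_moves", "kwargs": {"deltas": [[[15,-0.06,0.004,0.005,0,0.033,0],[15,-0.12,0.007,0.01,0,0.065,0],[15,-0.12,0.007,0.01,0,0.065,0],[15,-0.12,0.007,0.01,0,0.065,0],[15,-0.12,0.007,0.01,0,0.065,0],[15,-0.12,0.007,0.01,0,0.065,0]]], "force": 60}}

```text
t: 23.3
position: [0.6895, -0.0707, 0.5234]
eef_rot: [-0.443, -2.907, -0.045]
ft_force: [0.1, -0.5, -5.0]
finger_gap: 0.0235
gripper_force: 60.3
```

Run:
```python
from h import *
st();head();guard()
s=bot.state();Rt=R.from_rotvec(s["eef_rot"]);print("down 25mm step in tool units",(Rt.inv().apply([0,0,-.025])/.25).round(4))
print(Rt.as_matrix().round(3))
plan2(np.r_[np.array([.7035,-.0751])-.045*U,.056+.23-.025],YM,.21)
```

```text
t 23.3 grasp [ 0.6613 -0.0619  0.3794] fix [0.0867 0.009  0.3794] F [ 0.1 -0.5 -5. ] gap 0.0235 gf 60.3 q [-0.15  0.32  1.32  0.03  1.7  -1.41]
axis [ 0.6974 -0.0742  0.0238  0.0119] n 544 rms 0.0026 lowest pts [[0.7185, -0.0576, 0.3284], [0.7193, -0.0598, 0.3286], [0.7234, -0.0765, 0.3288], [0.723, -0.074, 0.329]]
scene bar 190 [-0.0017  0.0029  0.1822] plate 335 [ 0.00574497 -0.00094584]
top bar 40 [-0.0051  0.0458  0.185 ] plate 15 
down 25mm step in tool units [-0.02  -0.     0.098]
[[-0.935  0.298 -0.191]
 [ 0.292  0.955  0.06 ]
 [ 0.2    0.    -0.98 ]]
shift [-0.098 -0.     0.469] turn [0.0001 0.0027 0.0001] world z in start tool axes per m [-8.010e-01 -1.000e-03  3.919e+00]
```

Request:
{"fn": "apply_moves", "kwargs": {"deltas": [[[15,-0.033,0,0.157,0,0,0],[15,-0.066,0,0.313,0,0,0],[15,-0.098,0,0.469,0,0,0],[15,-0.098,0,0.469,0,0,0]]], "force": 60}}

```text
t: 23.78
position: [0.6892, -0.0704, 0.4057]
eef_rot: [-0.443, -2.907, -0.046]
ft_force: [-4.2, 1.3, 3.5]
finger_gap: 0.0235
gripper_force: 63.9
```

Run:
```python
from h import *
s=bot.state();st();print(s["ft_torque"],s["qd"].round(3) if hasattr(s["qd"],"round") else s["qd"])
```

```text
t 23.78 grasp [ 0.661  -0.0614  0.2617] fix [0.0864 0.0095 0.2617] F [-4.2  1.3  3.5] gap 0.0235 gf 63.9 q [-0.15  0.36  1.48  0.03  1.5  -1.42]
[0.15744372 0.43303318 0.02361075] [ 0.    -0.01  -0.037 -0.005  0.02   0.003]
```

Run:
```python
from h import *
head(zr=(.225,.285))
im,W=look("scene")
x,y=proj("scene",[[.70,-.075,.22]])[0].astype(int)
cv2.imwrite("pics/s6.png",cv2.resize(im[max(0,y-50):y+40,x-45:x+45],None,fx=6,fy=6,interpolation=cv2.INTER_CUBIC))
```

```text
axis [ 0.6982 -0.0739 -0.0158  0.0123] n 355 rms 0.0025 lowest pts [[0.7159, -0.0827, 0.1651], [0.7168, -0.0556, 0.1651], [0.7185, -0.0461, 0.1654], [0.7121, -0.1112, 0.1657]]
```

View pics/s6.png

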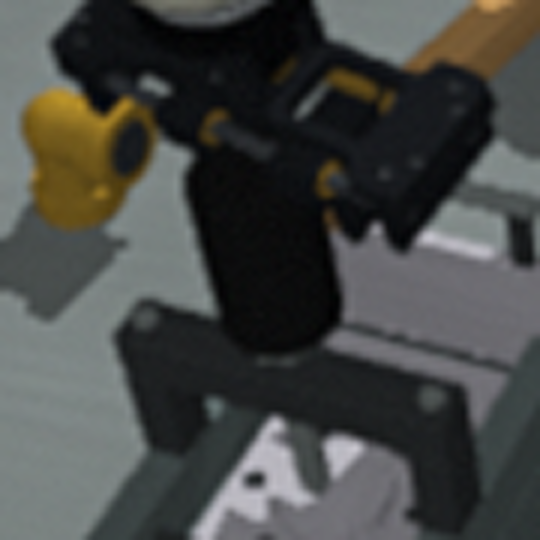

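The tilt changed only 0.04 rad this time, and the punch head has sunk to the bridge, at crop (275,357). A small extra press will show whether it is on its hard stop: a spring would add about 1 N, a stop much more.

Request:
{"fn": "apply_moves", "kwargs": {"deltas": [[[15,-0.003,0,0.016,0,0,0],[15,-0.003,0,0.016,0,0,0],[15,-0.003,0,0.016,0,0,0]]], "force": 60}}

```text
t: 24.13
position: [0.69, -0.0705, 0.4044]
eef_rot: [-0.443, -2.91, -0.046]
ft_force: [-6.9, 3.6, 11.0]
finger_gap: 0.0239
gripper_force: 63.7
```

Run:
```python
from h import *
st();head(zr=(.225,.285));st()
```

```text
t 24.13 grasp [ 0.6622 -0.0616  0.2603] fix [0.0876 0.0094 0.2603] F [-6.9  3.6 11. ] gap 0.0239 gf 63.7 q [-0.15  0.36  1.48  0.03  1.49 -1.42]
axis [ 0.6995 -0.0742 -0.0178  0.0169] n 365 rms 0.0026 lowest pts [[0.7152, -0.095, 0.1651], [0.7132, -0.1018, 0.1654], [0.7147, -0.0921, 0.1654], [0.7129, -0.1138, 0.166]]
t 24.18 grasp [ 0.6622 -0.0616  0.2604] fix [0.0876 0.0094 0.2604] F [-6.1  2.  11.3] gap 0.0234 gf 63.7 q [-0.15  0.36  1.48  0.03  1.49 -1.42]
```

Hard stop confirmed: 8 N more for 1.3 mm. I'll raise it and give one clean fast blow to this calibrated depth, then lift.

Request:
{"fn": "apply_moves", "kwargs": {"deltas": [[[15,0.027,0,-0.131,0,0,0],[15,0.055,0,-0.27,0,0,0],[15,0.085,0,-0.416,0,0,0],[15,0.085,0,-0.416,0,0,0],[15,0.085,0,-0.416,0,0,0],[15,0.055,0,-0.27,0,0,0],[15,0.023,0,-0.11,0,0,0],[15,0,0,0,0,0,0],[15,0,0,0,0,0,0],[15,0.027,0,-0.131,0,0,0],[15,0.055,0,-0.27,0,0,0],[15,0.085,0,-0.416,0,0,0]]], "force": 60}}

```text
t: 25.18
position: [0.6899, -0.071, 0.5016]
eef_rot: [-0.442, -2.899, -0.045]
ft_force: [0.3, -0.9, -4.7]
finger_gap: 0.0236
gripper_force: 67.4
```

Request:
{"fn": "apply_moves", "kwargs": {"deltas": [[[15,0,0,0,0,0,0],[15,0,0,0,0,0,0],[15,0,0,0,0,0,0]]], "force": 60}}

```text
t: 25.43
position: [0.6903, -0.071, 0.5018]
eef_rot: [-0.443, -2.902, -0.045]
ft_force: [-0.8, -0.3, -4.9]
finger_gap: 0.0238
gripper_force: 67.4
```

Run:
```python
from h import *
st();head(zr=(.325,.39));guard()
h=np.array([.448,.354])
plan2(np.r_[h-.045*U,.25],YM,.21)
```

```text
t 25.43 grasp [ 0.6612 -0.0621  0.3579] fix [0.0867 0.0088 0.3579] F [-0.8 -0.3 -4.9] gap 0.0238 gf 67.4 q [-0.15  0.33  1.35  0.03  1.67 -1.41]
axis [ 0.6987 -0.0748  0.0067  0.0157] n 489 rms 0.0029 lowest pts [[0.7108, -0.0504, 0.3127], [0.7198, -0.0573, 0.3128], [0.6958, -0.0484, 0.3131], [0.7158, -0.0536, 0.3132]]
scene bar 176 [-0.0019  0.0064  0.1823] plate 332 [-0.00329197 -0.00034545]
top bar 39 [-0.0058  0.0465  0.185 ] plate 15 
shift [1.367 1.334 0.729] turn [-0.0003 -0.0002 -0.0001] world z in start tool axes per m [-0.837  0.004  3.912]
```

Request:
{"fn": "apply_moves", "kwargs": {"deltas": [[[15,0.73,0.667,0.153,0,0,0],[15,0.73,0.667,0.153,0,0,0],[15,0.73,0.667,0.153,0,0,0],[15,0.73,0.667,0.153,0,0,0],[15,0.73,0.667,0.153,0,0,0],[15,0.73,0.667,0.153,0,0,0],[15,0.73,0.667,0.153,0,0,0],[15,0.73,0.667,0.153,0,0,0],[15,0.73,0.667,0.153,0,0,0]]], "force": 60}}

```text
t: 26.33
position: [0.562, 0.1439, 0.5035]
eef_rot: [-0.441, -2.904, -0.043]
ft_force: [1.1, 0.0, -4.8]
finger_gap: 0.0237
gripper_force: 64.0
```

Request:
{"fn": "apply_moves", "kwargs": {"deltas": [[[15,0.64,0.667,0.57,0,0,0],[15,0.64,0.667,0.57,0,0,0],[15,0.64,0.667,0.57,0,0,0],[15,0.64,0.667,0.57,0,0,0],[15,0.64,0.667,0.57,0,0,0],[15,0.64,0.667,0.57,0,0,0],[15,0.64,0.667,0.57,0,0,0],[15,0.64,0.667,0.57,0,0,0],[15,0.64,0.667,0.57,0,0,0],[15,0.64,0.667,0.57,0,0,0]]], "force": 60}}

```text
t: 27.17
position: [0.436, 0.3573, 0.3977]
eef_rot: [-0.445, -2.906, -0.044]
ft_force: [0.2, -0.7, -4.2]
finger_gap: 0.0232
gripper_force: 63.1
```

Run:
```python
from h import *
st();head(c0=(.448,.354),zr=(.21,.27));guard();flange()
h=np.array([.448,.354])
for z in(.08,.062,.056,.053): plan2(np.r_[h-.045*U,z],YM,.205)
```

```text
t 27.17 grasp [0.4076 0.366  0.2537] fix [-0.2072  0.4104  0.2537] F [ 0.2 -0.7 -4.2] gap 0.0232 gf 63.1 q [ 0.59  0.1   1.82  0.16  1.36 -0.72]
axis [0.4451 0.3528 0.0059 0.0123] n 311 rms 0.0025 lowest pts [[0.4708, 0.343, 0.2091], [0.4703, 0.3658, 0.2095], [0.4736, 0.3545, 0.21], [0.4718, 0.3629, 0.2102]]
scene bar 192 [-0.0022  0.0034  0.1819] plate 331 [-0.0031383  -0.00031161]
top bar 137 [-0.0057  0.0012  0.1854] plate 51 [ 0.02255169 -0.01099723]
disc pts 260 front x [-0.012 -0.012 -0.01  -0.01  -0.01  -0.01 ] boss 67 [-0.012 -0.01  -0.01  -0.01  -0.01  -0.009]
shift [-0.13   0.002  0.687] turn [ 0.0004  0.0006 -0.0006] world z in start tool axes per m [-8.070e-01 -3.000e-03  3.918e+00]
shift [-0.145  0.002  0.757] turn [ 0.0004  0.0006 -0.0006] world z in start tool axes per m [-8.070e-01 -3.000e-03  3.918e+00]
shift [-0.15   0.002  0.781] turn [ 0.0004  0.0006 -0.0006] world z in start tool axes per m [-8.070e-01 -3.000e-03  3.918e+00]
shift [-0.152  0.002  0.792] turn [ 0.0004  0.0006 -0.0006] world z in start tool axes per m [-8.070e-01 -3.000e-03  3.918e+00]
```

Lower, slowing near the bench.

Request:
{"fn": "apply_moves", "kwargs": {"deltas": [[[15,-0.03,0,0.15,0,0,0],[15,-0.06,0,0.3,0,0,0],[15,-0.085,0,0.44,0,0,0],[15,-0.11,0.001,0.57,0,0,0],[15,-0.13,0.002,0.66,0,0,0],[15,-0.138,0.002,0.71,0,0,0],[15,-0.143,0.002,0.74,0,0,0],[15,-0.145,0.002,0.757,0,0,0],[15,-0.148,0.002,0.77,0,0,0],[15,-0.148,0.002,0.77,0,0,0],[15,-0.148,0.002,0.77,0,0,0]]], "force": 60}}

```text
t: 28.28
position: [0.4331, 0.36, 0.2035]
eef_rot: [-0.443, -2.908, -0.048]
ft_force: [-0.2, 0.7, -4.5]
finger_gap: 0.0236
gripper_force: 63.1
```

Run:
```python
from h import *
st();head(c0=(.448,.354),zr=(.015,.075))
```

```text
t 28.28 grasp [0.405  0.3691 0.0595] fix [-0.2102  0.4132  0.0595] F [-0.2  0.7 -4.5] gap 0.0236 gf 63.1 q [ 0.6   0.3   1.97  0.19  1.   -0.78]
axis [ 0.4431  0.3555 -0.001   0.006 ] n 211 rms 0.0022 lowest pts [[0.4619, 0.3722, 0.0114], [0.467, 0.3429, 0.0142], [0.4692, 0.3529, 0.0144], [0.4591, 0.3779, 0.0148]]
```

Request:
{"fn": "apply_moves", "kwargs": {"deltas": [[[15,-0.002,0,0.008,0,0,0],[15,-0.003,0,0.016,0,0,0],[15,-0.003,0,0.016,0,0,0],[15,-0.003,0,0.016,0,0,0]]], "force": 60}}

```text
t: 28.67
position: [0.4321, 0.3595, 0.1979]
eef_rot: [-0.443, -2.906, -0.045]
ft_force: [-0.1, 0.2, -5.0]
finger_gap: 0.0238
gripper_force: 63.1
```

Request:
{"fn": "apply_moves", "kwargs": {"deltas": [[[15,-0.002,0,0.008,0,0,0],[15,-0.002,0,0.008,0,0,0],[15,-0.002,0,0.008,0,0,0]]]}}

```text
t: 28.92
position: [0.4322, 0.3594, 0.1956]
eef_rot: [-0.443, -2.905, -0.045]
ft_force: [0.0, -0.6, -5.5]
finger_gap: 0.0234
gripper_force: 63.1
```

Request:
{"fn": "apply_moves", "kwargs": {"deltas": [[[15,-0.002,0,0.008,0,0,0],[15,-0.002,0,0.008,0,0,0],[15,-0.002,0,0.008,0,0,0]]]}}

```text
t: 29.17
position: [0.4323, 0.3594, 0.1936]
eef_rot: [-0.443, -2.905, -0.045]
ft_force: [1.2, -0.2, -5.4]
finger_gap: 0.0234
gripper_force: 63.1
```

Request:
{"fn": "apply_moves", "kwargs": {"deltas": [[[15,-0.001,0,0.006,0,0,0],[15,-0.002,0,0.012,0,0,0],[15,-0.002,0,0.012,0,0,0],[15,-0.002,0,0.012,0,0,0]]]}}

```text
t: 29.5
position: [0.4325, 0.3598, 0.1925]
eef_rot: [-0.443, -2.906, -0.046]
ft_force: [-3.8, -3.0, 6.8]
finger_gap: 0.0237
gripper_force: 66.6
```

Run:
```python
from h import *
st();head(c0=(.448,.354),zr=(.015,.075))
```

```text
t 29.5 grasp [0.404  0.3687 0.0485] fix [-0.211   0.4127  0.0485] F [-3.8 -3.   6.8] gap 0.0237 gf 66.6 q [ 0.6   0.31  1.98  0.19  0.98 -0.79]
axis [ 4.422e-01  3.551e-01  1.420e-02 -4.000e-04] n 209 rms 0.002 lowest pts [[0.4658, 0.3513, -0.0], [0.4653, 0.3443, 0.0025], [0.464, 0.3374, 0.0043], [0.4659, 0.3671, 0.0044]]
```

The mallet is on the bench. I'll release it and rise straight up.

Request:
{"fn": "apply_moves", "kwargs": {"deltas": [[[30,0.001,0,-0.006,0,0,0],[45,0.001,0,-0.006,0,0,0],[60,0.001,0,-0.006,0,0,0],[60,0.001,0,-0.006,0,0,0],[60,0.001,0,-0.006,0,0,0],[60,0.001,0,-0.006,0,0,0],[60,0.001,0,-0.006,0,0,0],[60,0.02,0,-0.1,0,0,0],[60,0.05,0,-0.25,0,0,0],[60,0.08,0,-0.4,0,0,0],[60,0.12,0,-0.6,0,0,0],[60,0.16,0,-0.78,0,0,0]]]}}

```text
t: 30.55
position: [0.4325, 0.359, 0.3773]
eef_rot: [-0.443, -2.905, -0.044]
ft_force: [-0.2, 0.4, -0.4]
finger_gap: 0.0599
gripper_force: 0.0
```

Request:
{"fn": "apply_moves", "kwargs": {"deltas": [[[60,0,0,0,0,0,0],[60,0,0,0,0,0,0],[60,0,0,0,0,0,0]]]}}

```text
t: 30.8
position: [0.4326, 0.3592, 0.3757]
eef_rot: [-0.443, -2.906, -0.045]
ft_force: [-0.8, 0.8, -0.9]
finger_gap: 0.0601
gripper_force: 0.0
```

Run:
```python
from h import *
st();head(c0=(.445,.355),zr=(.015,.075));guard();flange()
im,W=look("top");f=tofix(W.reshape(-1,3))
b=f[(abs(f[:,1])<.04)&(f[:,0]>.05)&(f[:,0]<.115)&(f[:,2]>.0835)&(f[:,2]<.0895)];print("boss front",np.percentile(b[:,0],[2,5,10]))
m,Ws=look("scene")
f=tofix(Ws.reshape(-1,3));b=f[(abs(f[:,1])<.05)&(f[:,0]>.05)&(f[:,0]<.16)&(f[:,2]>.0825)&(f[:,2]<.0895)];print("boss",len(b),np.percentile(b[:,0],[3,97]))
p=f[(f[:,2]>.2)&(abs(f[:,1])<.03)&(abs(f[:,0]-.13)<.03)];print("punch z",np.percentile(p[:,2],[50,90]))
cv2.imwrite("pics/s7.png",np.hstack([m[130:310,190:490],im[110:290,220:500]]))
print(bot.state()["t"])
```

```text
t 30.8 grasp [0.4042 0.368  0.2318] fix [-0.2108  0.4121  0.2318] F [-0.8  0.8 -0.9] gap 0.0601 gf 0.0 q [ 0.6   0.11  1.84  0.16  1.32 -0.72]
axis [ 0.4414  0.3549 -0.0016  0.0053] n 210 rms 0.0014 lowest pts [[0.4643, 0.3444, 0.0015], [0.4627, 0.3736, 0.0026], [0.4584, 0.3763, 0.0036], [0.4637, 0.3374, 0.0039]]
scene bar 189 [-0.0019  0.0036  0.182 ] plate 328 [ 0.00301721 -0.00070338]
top bar 137 [-0.0054  0.0014  0.1849] plate 52 [ 0.02173105 -0.01098932]
disc pts 257 front x [-0.012 -0.012 -0.01  -0.01  -0.01  -0.01 ] boss 65 [-0.012 -0.012 -0.012 -0.011 -0.01  -0.01 ]
boss front [0.08179335 0.09109072 0.09443735]
boss 221 [0.09416873 0.14680582]
punch z [0.22770839 0.23004793]
31.1
```

View pics/s7.png

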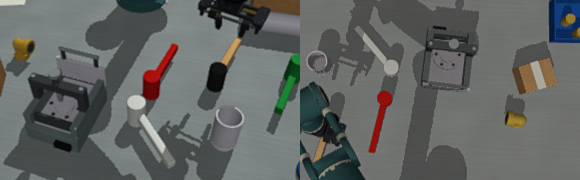

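The final picture shows the mallet standing at crop (217,75), the guard shut at (80,65) and the bystanders in place. The flange boss is still centred at 120 mm and the punch is back at 230 mm. Handing in.

```bash
python3 -c "
from plant import bot
print(bot.hand_in())"
```

```text
the job is handed in; nothing more can be done
None
```

I handed the job in at about 31 s: the flange is at its stop, the guard is shut and the mallet is back on the bench; the punch took three blows, the first likely short, plus one slow press with the mallet head between the second and third, which showed it on its hard stop.

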